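Rack the filed sprockets upright between the tines

TASK

Take the two sprocket pairs out of the blue file stand (they lean tight back against its sheet, but one tipped forward by its top edge comes free for the fingers) and stand them upright between the tines of the wire rack, one in each of its two empty slots, resting down on the wires. Leave the sprocket that is already racked, the two oil bottles and the mug standing where they are.

Things in the scene. Friction and masses are not known exactly. Their poses are not given: they have to be found in the camera images.
- sprocket_1: pair of grey steel bicycle sprockets joined by a spacer, one round flat part, loose, about 50 g: large plate 81 mm across and 2 mm thick, small plate 72 mm across, 8 mm over all. Origin: centre of the large plate's outer face; z is its axis, from the large plate to the small one, whose outer face lies at z = 8 mm. Stands on its rim in bay_1, small plate to the front
- sprocket_1_mid (a point): middle of sprocket_1: on its axis, half way through its thickness
- sprocket_2: the same kind of sprocket pair with the same origin and axes, standing in bay_2 in the same way
- sprocket_2_mid (a point): middle of sprocket_2: on its axis, half way through its thickness
- file_stand: blue fixed sheet-metal stand 90 x 196 mm, origin on the desk under it, z up, open front towards its -x. Back sheet 3 mm thick, along y, front face at x = +11 mm, top edge 83 mm high. Steel lean bar, 7 mm thick, along y at x = -24 mm, z = 40 mm. End cheeks at y = +-96 mm, 48 mm high
- bay_1 (a point): bay of sprocket_1, at the stand's y = -48 mm: line about which it tips (stand's x = 0, z = 14 mm). Its rim rests on two black bars 34 mm apart in a groove 9 mm wide (x) between 6 mm lips. It leans back about 8 degrees, large plate on the sheet's top edge, no room for a finger behind; its top stands about 7 mm above the sheet. Axes as the stand's
- bay_2 (a point): bay of sprocket_2, at the stand's y = +48 mm, like bay_1. In both: a sprocket whose top is pushed forward (stand's -x) by about 25 mm tips over by itself and stays leaning forward, about 25 degrees from upright, on the lean bar, with about 40 mm between its top and the sheet; its top can then be pinched across the 8 mm
- rack: fixed steel wire rack 200 mm long (y) and 100 mm deep (x), origin on the desk under its middle, z up. Two wires along y at x = -22 and +22 mm, tops 19 mm high, carry the rims; three slots at y = -60, 0 and +60 mm
- slot_a: an empty slot of the rack: four tines with red ball tips at x = +-22, y = +-9 mm, 13 mm clear between, flared above 55 mm, 69 mm high. Origin on the desk under the middle of the slot, z up, x along the slot, y across it (a racked sprocket's axis lies along y). Home on the wires a sprocket has its middle about 53 mm and its top about 94 mm above the desk
- slot_b: the other empty slot, same shape and axes
- slot_full: the slot that already holds a sprocket pair, same shape and axes; which of the three places it has changes
- stored_sprocket: the sprocket pair already standing in slot_full, same size, origin and axes as the others, loose; leave it standing
- oiler_green: green oil bottle with black spout, 43 mm across, 142 mm high, loose, standing between the carton and the right half of the desk; origin under its middle, z up
- oiler_white: white oil bottle with red spout, 43 mm across, 142 mm high, loose, standing between the stand and the rack; origin under its middle, z up
- mug: white spotted mug, 78 mm across, 114 mm with its handle, 93 mm high, loose, standing at the desk's right side; origin under its middle, z up
Mind the look-alikes: they are no part of the job. What is shaped like the sprocket_1 but pink is not meant. What is shaped like the sprocket_2 but pink is not meant.

How it is judged:
By the outcome, as a careful person would: the job done as asked, in the order asked, and still so for the second after the job is handed in, with the robot touching nothing.
It also fails if it takes over 72 s, if anything falls off the work surface, if the arm or the gripper's body presses on something with over 40 N, if the wrist force passes 120 N, or if a joint passes its speed limit or range.

ROBOT

A 7-joint arm with a two-finger parallel gripper is mounted at the origin on a cart in front of the work surface, level with it; the furniture and walls round the work are solid. World frame = base frame: x ahead of the robot, y to its left, z up, the work surface at z = 0. Lengths are in m, angles in rad, forces in N, time in s.
With the tool pointing down it reaches from about 0.4 to 0.85 m from the base axis. Payload 10.4 kg.
Tool frame: the origin (TCP) lies at the centre of the arm's flange, where the gripper is bolted on; the fingertips stand 182 mm ahead of it and the grasp point (between the pads) lies r.grasp_offset ahead of it (r.grasp_offset is the distance from the TCP to the grasp point, in m); z points along the fingers, y is the line along which they close (so a half turn about z gives the same grasp; the last joint's range is limited). The gripper opens to 87 mm and grips with 3 to 60 N. Pads are 19 mm wide; open, the fingers measure 117 mm over their backs; the gripper's body (75 mm by 190 mm) begins 51 mm behind the grasp point.
Start: joints at [1.296, 0.332, -0.065, 1.46, 0.022, 1.35, -0.088], TCP at [0.156, -0.605, 0.405] pointing down, gripper open.
Joint ranges: [-2.6, 2.6], [-0.5, 2.12], [-1.47, 1.34], [0.16, 2.42], [-1.27, 4.41], [0.06, 2.06], [-2.6, 2.6]. Speed limits (rad/s): [2.22, 2.22, 2.79, 2.79, 3.14, 3.14, 3.14].

INTERFACE

Orientations are given as a unit quaternion [x, y, z, w].
In Python, from bench import status, vision, job, spotter, r gives the robot as it stands. The module is installed in compiled form; this text tells all that it offers.
- The arm moves only by the tool play_rows, never from a script. Its argument "series" is a list of rows, each a list of 6 numbers: the shift along the tool's x, y, z each as a share of 150 mm, from -1 to 1, then the turn, a rotation vector about the tool's x, y, z each as a share of 30 degrees, from -1 to 1. In form: [[x, y, z, ax, ay, az], ...]. A call has 1 to 5 rows; each row is the pose to reach, as a shift and turn from the pose commanded when the call began, along the tool's axes at that moment; what a row does not reach only later rows make up. A row lasts 1/10 s, in which the tool goes at most 50 mm and 8.59 degrees, less where a joint would pass 70% of its speed; a pose out of reach is approached as far as the arm can. A call with a number of a shift or a turn outside -1 to 1 is refused whole. A call with a gripper value outside its range is refused whole. "fingers" is the opening, from -1 (shut) to 1 (fully open), set as the call begins (left out, the last holds). The fingers move at their own pace and stop on an object; "squeeze" is the grip in N (left out, the last holds). Time passes only in rows, so rows that repeat a pose let the fingers close. It gives the time, the measured TCP pose, the force, the opening and the grip force at its end, in the units of the state.
- status.read_state(): the state, without advancing time (a new reading comes with each control period).
- vision.camera(name): name is "scene" or "top"; returns the picture (400x640x3 uint8, blue, green, red); there is no depth.
- vision.calibration(name): a dict with "fx", "fy", "cx", "cy" (pixels), "rvec" (rotation vector, rad) and "tvec" (3), from world to camera coordinates, as OpenCV has them. Camera axes: x right, y down, z forward; pixel columns grow to the right and rows downward; lengths in m; the calibration is good to about 2 mm. A picture is of the moment at which its call begins. calibration takes no time and is no camera call.
- job.close_job(): hands the job in; it is judged then, once.
Trained networks look in the newest picture that a camera, given by its name, has taken for a name from the list of things; names that differ only in an ending like _2 or _b are one class to them, and where a whole thing is asked for, a point or a joint stands for the part that bears it (a point fixed in the world has none). Each returns a list of dicts, best first, with "conf" (0 to 1); they miss things now and then, are a little off and sometimes report something else, mostly with a low value. They report only what shows in the picture. A call takes as long as a camera call. They do not tell look-alikes from the thing itself.
- spotter.boxes_of(camera, name): "point" ([x, y, z] in m, in world coordinates, good to about 4 mm: the middle of the surface that is visible of it).
- spotter.regions_of(camera, name): "pixels" (400x640 bool, what is visible of it).
The state is a dict: "time": time; "joint_positions": joint angles; "joint_vel": joint speeds; "joint_torque": joint torques, N m; "ee_pos": TCP position; "eef_rot": TCP orientation; "ft_force": force on the tool from outside, world axes, zero at the start; "torque": the same for the moment, N m; "width": finger opening in m; "grip_force": force on a finger pad.
Only numpy, scipy, OpenCV 4.12 (cv2) and the standard library are available. Lean on these libraries where they do the work, as an engineer would, in place of code of your own. Each camera call takes 0.05 s, during which the arm holds its last target. There are 200 camera calls.

## Working session

There is one attempt and no reset: what is moved stays moved. The work goes in short steps, Python scripts to look and compute and a tool call to move; the robot and the scene stay as the last step left them, time stands still between calls to the robot, and variables do not carry over. Pictures are saved under pics/ and viewed, at most 10 in all, crops included, and the job is handed in when it is done.

Besides the shell and the picture viewer there is one more tool, called after "Call:" as name(argument=value, ...) on one line, values as JSON. play_rows: Moves the arm, as the interface text tells. Shift numbers are shares of 150 mm and turn numbers shares of 30 degrees, none past 1 either way. Its arguments: {"type":"object","properties":{"series":{"type":"array","items":{"type":"array","items":{"type":"number"}}},"fingers":{"type":"number"},"squeeze":{"type":"number"}},"required":["series"]}

```bash
mkdir -p pics
cat > h.py <<'E'
import numpy as np, cv2
from scipy.spatial.transform import Rotation as R
from bench import status, vision, job, spotter, r
def snap(n,f): 
    im=vision.camera(n); cv2.imwrite('pics/'+f,im); return im
def cal(n):
    c=vision.calibration(n); K=np.array([[c['fx'],0,c['cx']],[0,c['fy'],c['cy']],[0,0,1.]])
    return K,np.array(c['rvec'],float),np.array(c['tvec'],float)
def proj(n,P):
    K,rv,tv=cal(n); return cv2.projectPoints(np.array(P,float).reshape(-1,1,3),rv,tv,K,None)[0].reshape(-1,2)
def ray(n,uv,z):
    K,rv,tv=cal(n); M=R.from_rotvec(rv).as_matrix(); c=-M.T@tv
    d=M.T@np.linalg.inv(K)@np.array([uv[0],uv[1],1.]); return c+d*(z-c[2])/d[2]
E
python3 - <<'E'
from h import *
snap('scene','s0.png'); snap('top','t0.png')
s=status.read_state(); print(s['time'],s['ee_pos'],s['eef_rot'],r.grasp_offset)
for cam in('scene','top'):
  K,rv,tv=cal(cam); print(cam,K[0,0],-R.from_rotvec(rv).as_matrix().T@tv)
  for n in('sprocket_1','file_stand','rack','slot_a','slot_full','oiler_green','oiler_white','mug','bay_1','stored_sprocket'):
    try:
      for d in spotter.boxes_of(cam,n): print(cam,n,round(d['conf'],2),np.round(d['point'],3),proj(cam,d['point']).round())
    except Exception as e: print(n,e)
E
```

```text
0.1 [ 0.1556994  -0.60518572  0.40405196] [ 9.92083922e-01  1.25575145e-01 -1.09116180e-04 -6.01620189e-04] 0.1635
scene 361.41011307398287 [-0.13447175 -0.4653028   0.6148594 ]
scene sprocket_1 0.89 [0.397 0.01  0.006] [[266. 239.]]
scene sprocket_1 0.85 [0.458 0.231 0.058] [[214. 188.]]
scene sprocket_1 0.61 [ 0.395 -0.141  0.011] [[316. 258.]]
scene sprocket_1 0.58 [0.472 0.14  0.06 ] [[242. 193.]]
scene file_stand 0.6 [ 0.502 -0.224  0.073] [[368. 224.]]
scene rack 0.82 [ 0.506 -0.296  0.016] [[395. 251.]]
scene slot_a 0.71 [ 0.508 -0.287  0.044] [[393. 240.]]
scene slot_a 0.53 [0.445 0.19  0.015] [[224. 206.]]
scene slot_a 0.47 [ 0.506 -0.335  0.048] [[413. 246.]]
scene slot_full 0.5 [ 0.505 -0.228  0.049] [[370. 231.]]
scene oiler_green 0.56 [0.497 0.035 0.063] [[278. 198.]]
scene oiler_green 0.55 [ 0.576 -0.015  0.06 ] [[310. 190.]]
scene oiler_white 0.69 [0.498 0.036 0.061] [[278. 199.]]
scene mug 0.88 [ 0.583 -0.414  0.064] [[458. 233.]]
scene mug 0.19 [ 0.504 -0.285  0.044] [[392. 241.]]
scene bay_1 0.82 [0.449 0.19  0.013] [[226. 206.]]
scene stored_sprocket 0.53 [0.47  0.
[... 217 characters left out ...]
et_1 0.82 [0.46  0.237 0.067] [[214. 234.]]
top sprocket_1 0.8 [0.471 0.146 0.065] [[245. 229.]]
top sprocket_1 0.21 [ 0.524 -0.295  0.017] [[394. 208.]]
top file_stand 0.83 [0.446 0.196 0.005] [[233. 240.]]
top slot_a 0.55 [ 0.55  -0.344  0.051] [[412. 197.]]
top slot_a 0.53 [ 0.55  -0.282  0.061] [[392. 197.]]
top oiler_green 0.67 [0.499 0.044 0.086] [[280. 217.]]
top oiler_green 0.5 [ 0.577 -0.006  0.08 ] [[297. 190.]]
top oiler_white 0.78 [0.501 0.043 0.086] [[280. 216.]]
top mug 0.88 [ 0.583 -0.398  0.056] [[430. 185.]]
top bay_1 0.77 [0.447 0.198 0.006] [[232. 240.]]
top stored_sprocket 0.44 [ 0.523 -0.217  0.073] [[371. 206.]]
top stored_sprocket 0.18 [0.45  0.194 0.003] [[234. 239.]]
```

View pics/s0.png

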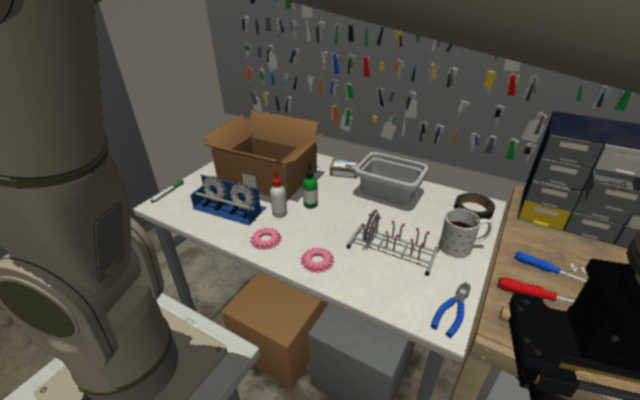

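View pics/t0.png

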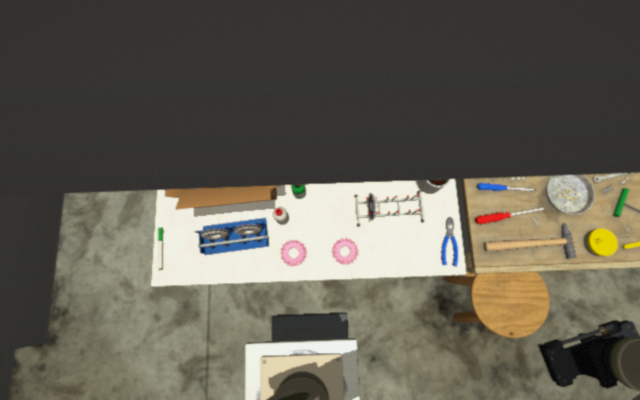

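Scene view: the blue stand is at (226,200) with grey sprockets at (214,188) and (242,193). Pink look-alike rings lie flat at (266,239) and (317,259). The rack is at (395,245) with its stored sprocket at (370,228), in the slot nearest the robot's left. The white oiler is at (278,198), the green one at (310,188), the mug at (458,233). The top view shows the same, with a dark overhang above row 185.

Candidates for the sprockets: grey (214,188) and (242,193) in the stand, chosen; pink (266,239) and (317,259), rejected; the racked one (370,228), which stays. Next is a close crop.

Run:
```python
from h import *
s=cv2.imread('pics/s0.png');t=cv2.imread('pics/t0.png')
def c(im,x,y): return cv2.resize(im[y:y+60,x:x+80],(400,300),interpolation=cv2.INTER_CUBIC)
m=np.vstack([np.hstack([c(s,188,168),c(t,194,205)]),np.hstack([c(s,345,200),c(t,350,175)])])
cv2.imwrite('pics/m0.png',m)
# overhang: intersect planes of edge lines
def plane(n,a,b):
    K,rv,tv=cal(n);M=R.from_rotvec(rv).as_matrix();C=-M.T@tv
    d=[M.T@np.linalg.inv(K)@np.array([*p,1.]) for p in(a,b)]
    N=np.cross(*d);N/=np.linalg.norm(N);return N,N@C
g=cv2.cvtColor(t,6);print([ (x,int(np.argmax(g[100:300,x]>70))+100) for x in (170,200,240,330,400,450)])
n1,d1=plane('top',(170,182),(450,178))
n2,d2=plane('scene',(300,15),(600,75))
D=np.cross(n1,n2);P=np.linalg.lstsq(np.array([n1,n2]),np.array([d1,d2]),rcond=None)[0];print(D/np.linalg.norm(D),P)
for n in('top','scene'):
  K,rv,tv=cal(n);print(n,R.from_rotvec(rv).as_matrix().round(2).tolist())
```

```text
[(170, 189), (200, 188), (240, 187), (330, 183), (400, 180), (450, 178)]
[ 0.00501252 -0.99522192 -0.09750999] [ 0.4806992  -0.0480414   0.51503816]
top [[-0.04, -1.0, -0.0], [-0.98, 0.04, -0.22], [0.22, -0.01, -0.98]]
scene [[0.51, -0.86, -0.02], [-0.5, -0.28, -0.82], [0.7, 0.42, -0.58]]
```

View pics/m0.png

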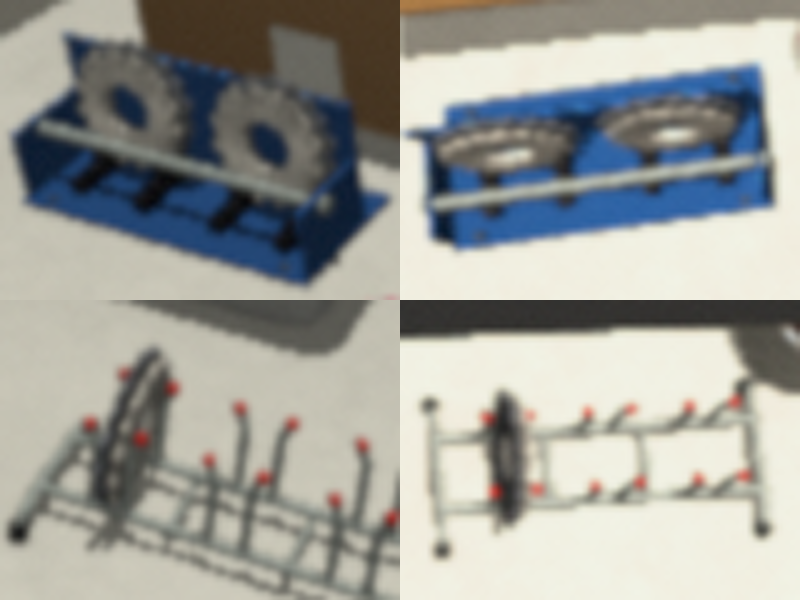

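The crop confirms it: two grey sprockets stand in the blue stand, centred at crop (130,100) and (270,135). The rack's left slot is full, and the middle and right slots are empty. Next I fit the stand and rack poses.

```bash
cat > fit.py <<'E'
from h import *
from scipy.optimize import least_squares
I={'scene':cv2.imread('pics/s0.png'),'top':cv2.imread('pics/t0.png')}
def red(cam,uv):  # redness centroid near uv
    b,g,rr=cv2.split(I[cam].astype(float)); w=np.clip(rr-np.maximum(b,g)-25,0,None)
    for _ in range(4):
        x0,y0=np.round(uv).astype(int); yy,xx=np.mgrid[y0-2:y0+3,x0-2:x0+3]; k=w[y0-2:y0+3,x0-2:x0+3]
        if k.sum()<5: return None
        uv=np.array([(k*xx).sum(),(k*yy).sum()])/k.sum()
    return uv
top=[(487,418),(529,415),(496,492),(538,489),(588,413),(631,409),(595,488),(640,482),(689,407),(735,402),(698,480),(745,476)]
sc=[(125,374),(172,389),(90,425),(141,439),(240,408),(291,424),(209,461),(263,478),(362,446),None,(335,500),(390,518)]
obs=[]
for i in range(12):
    sl,xs,ys=60-60*(i//4),(22,-22)[(i%4)//2],(1,-1)[i%2]
    for cam,l,o in(('top',top,(350-400/5,175-60)),('scene',sc,(345,200-60))):
        if l[i] is None: continue
        p=red(cam,np.array(l[i])/5+o-0.4)
        if p is not None: obs.append((cam,sl,xs,ys,p))
T=lambda p,P: np.array([p[0]+np.cos(p[2])*P[0]-np.sin(p[2])*P[1],p[1]+np.sin(p[2])*P[0]+np.cos(p[2])*P[1],P[2]])
def res(p,full=False):
    e=[]
    for cam in('top','scene'):
        o=[q for q in obs if q[0]==cam]
        pr=proj(cam,[T(p,(q[2]/1e3,(q[1]+q[3]*p[3])/1e3,.069)) for q in o]); e.append(pr-[q[4] for q in o])
    return np.concatenate(e).ravel()
f=least_squares(res,[.53,-.28,0,10],loss='soft_l1',x_scale=[.01,.01,.1,1]); p=f.x
print('rack',p[:2],np.degrees(p[2]),'flare',p[3],'rms px',np.sqrt((res(p)**2).mean()),len(obs),np.abs(res(p)).max())
print('mean res top/scene',res(p).reshape(-1,2)[:12].mean(0),res(p).reshape(-1,2)[12:].mean(0))
for y in(60,0,-60): print('slot',y,T(p,(0,y/1e3,0)).round(4))
a=lambda u,v,o:np.array([u,v])/5+o-0.4
ts=np.array([194-80,205]);ss=np.array([188,168])
O=[('top',(-24,96,40),a(430,204,ts)),('top',(-24,-96,40),a(770,158,ts)),('scene',(-24,96,40),a(40,128,ss)),('scene',(-24,-96,40),a(325,203,ss)),
('scene',(12.5,97,83),a(66,36,ss)),('scene',(12.5,-97,83),a(350,103,ss)),('top',(12.5,97,83),a(447,108,ts)),('top',(12.5,-97,83),a(758,66,ts))]
rs=lambda p:np.concatenate([(proj(c,T(p,np.array(P)/1e3))[0]-q) for c,P,q in O])
f=least_squares(rs,[.45,.195,.05],loss='soft_l1',x_scale=[.01,.01,.1]);s=f.x
print('stand',s[:2],np.degrees(s[2]));print(rs(s).reshape(-1,2).round(2).tolist())
for y in(-48,48): print('bay',T(s,(0,y/1e3,.014)).round(4),'top',T(s,(-.0,y/1e3,.09)).round(4), proj('scene',T(s,(.004,y/1e3,.053))),proj('top',T(s,(.004,y/1e3,.053))))
for z in(0,.1,.15,.2): print('carton',z,ray('top',(230,203),z).round(3),ray('top',(230,212),z).round(3),'ov',ray('top',(240,187),z+.4).round(3))
for uv in((288,197),(217,175),(292,155),(215,150)): print(uv,[ray('scene',uv,z).round(3).tolist() for z in(0,.1,.14)])
E
python3 fit.py
```

```text
rack [ 0.5260332  -0.28109597] 1.8064428054186115 flare 12.86569720852061 rms px 0.4709640317124675 23 0.8754426987755437
mean res top/scene [0.38659148 0.32370726] [-0.12026751 -0.7460515 ]
slot 60 [ 0.5241 -0.2211  0.    ]
slot 0 [ 0.526  -0.2811  0.    ]
slot -60 [ 0.5279 -0.3411  0.    ]
stand [0.46452906 0.18623149] 6.004546906147038
[[1.88, -0.0], [-0.59, -0.11], [0.81, -0.34], [0.37, 0.17], [0.56, -0.85], [1.14, 0.07], [-7.73, 4.9], [-1.49, 3.66]]
bay [0.4696 0.1385 0.014 ] top [0.4696 0.1385 0.09  ] [[243.22466236 195.0899526 ]] [[248.86898372 228.36418807]]
bay [0.4595 0.234  0.014 ] top [0.4595 0.234  0.09  ] [[215.16365182 187.7388738 ]] [[215.8936355  233.02163387]]
carton 0 [0.563 0.208 0.   ] [0.535 0.208 0.   ] ov [0.504 0.089 0.4  ]
carton 0.1 [0.54  0.183 0.1  ] [0.515 0.183 0.1  ] ov [0.477 0.066 0.5  ]
carton 0.15 [0.529 0.171 0.15 ] [0.505 0.17  0.15 ] ov [0.463 0.055 0.55 ]
carton 0.2 [0.518 0.158 0.2  ] [0.494 0.158 0.2  ] ov [0.45  0.044 0.6  ]
(288, 197) [[0.589, 0.071, 0.0], [0.471, -0.017, 0.1], [0.424, -0.051, 0.14]]
(217, 175) [[0.581, 0.35, 0.0], [0.465, 0.217, 0.1], [0.418, 0.164, 0.14]]
(292, 155) [[0.818, 0.209, 0.0], [0.663, 0.099, 0.1], [0.601, 0.055, 0.14]]
(215, 150) [[0.713, 0.484, 0.0], [0.575, 0.329, 0.1], [0.52, 0.268, 0.14]]
```

```bash
sed -i 's/^(.scene.,(12.5,97,83).*$/("scene",(12.5,97,83),a(66,36,ss)),("scene",(12.5,-97,83),a(350,103,ss))]/; s/^for y in(-48.*$//; s/^for z in(0.*$//; s/^for uv.*$//' fit.py
cat > plan.py <<'E'
from h import *
S=np.array([0.4645,0.1862]);SY=6.0
def st(x,y): a=np.radians(SY);return S+[np.cos(a)*x-np.sin(a)*y,np.sin(a)*x+np.cos(a)*y]
def rot(yaw,tilt=0): # tilt: about tool y
    return R.from_euler('z',yaw,degrees=True)*R.from_matrix(np.diag([1,-1,-1.]))
def plan(wps,start=None):
    """wps: (TCP pos, Rotation)"""
    if start is None:
        s=status.read_state();start=(np.array(s['ee_pos']),R.from_quat(s['eef_rot']))
    p,q=start
    for P,Q in wps:
        d=q.inv().apply(np.array(P)-p)/.15; w=(q.inv()*Q).as_rotvec(degrees=True)/30
        row=np.r_[d,w].round(3); n=np.linalg.norm(d)*150/50,np.linalg.norm(w)*30/8.59
        print(row.tolist(),'rows>=%.1f'%max(n),'' if np.abs(row).max()<=1 else '!!!')
        p=p+q.apply(row[:3]*.15); q=q*R.from_rotvec(row[3:]*30,degrees=True)
    return p,q
E
python3 - <<'E'
exec(open('fit.py').read())
from plan import *
S[:]=s[:2]; 
import plan; plan.S=s[:2]; plan.SY=np.degrees(s[2]); Q=rot(plan.SY); Q0=rot(14.4)
b=lambda x,z:np.r_[plan.st(x,-.048),z]
plan.plan([((.27,-.52,.38),Q0),((.37,-.40,.38),Q0),((.42,-.27,.38),Q0),((.44,-.14,.37),Q0),((.45,-.01,.37),Q0),((.46,.11,.36),Q),(b(.028,.30),Q),])
E
```

```text
rack [ 0.5260332  -0.28109597] 1.8064428054186115 flare 12.86569720852061 rms px 0.4709640317124675 23 0.8754426987755437
mean res top/scene [0.38659148 0.32370726] [-0.12026751 -0.7460515 ]
slot 60 [ 0.5241 -0.2211  0.    ]
slot 0 [ 0.526  -0.2811  0.    ]
slot -60 [ 0.5279 -0.3411  0.    ]
stand [0.46364142 0.18787611] 6.186969834060999
[[1.34, 0.43], [-1.14, 0.11], [0.12, -0.28], [-0.24, 0.11], [-0.16, -0.81], [0.5, 0.01]]
[0.879, -0.361, 0.165, 0.0, -0.0, 0.001] rows>=2.9 
[0.845, -0.609, 0.0, 0.0, -0.0, -0.0] rows>=3.1 
[0.538, -0.757, 0.0, 0.0, -0.0, -0.0] rows>=2.8 
[0.345, -0.806, 0.067, 0.0, -0.0, -0.0] rows>=2.6 
[0.28, -0.823, -0.0, 0.0, -0.0, -0.0] rows>=2.6 
[0.264, -0.758, 0.066, 0.0, -0.0, 0.274] rows>=2.4 
[0.266, -0.194, 0.4, 0.0, -0.0, -0.0] rows>=1.6
```

Call:
play_rows(series=[[0.88,-0.36,0.165,0,0,0],[0.88,-0.36,0.165,0,0,0],[0.88,-0.36,0.165,0,0,0],[0.88,-0.36,0.165,0,0,0]], fingers=-1, squeeze=20)

```text
time: 1.5
ee_pos: [0.2762, -0.5157, 0.3792]
eef_rot: [0.991, 0.13, 0.001, -0.001]
ft_force: [0.6, -0.3, -0.2]
width: 0.0629
grip_force: 0.0
```

Call:
play_rows(series=[[0.845,-0.61,0,0,0,0],[0.845,-0.61,0,0,0,0],[0.845,-0.61,0,0,0,0],[0.845,-0.61,0,0,0,0]])

```text
time: 1.9
ee_pos: [0.3745, -0.3947, 0.3805]
eef_rot: [0.992, 0.13, 0.001, -0.0]
ft_force: [-0.5, -0.4, 0.7]
width: 0.031
grip_force: 0.0
```

Call:
play_rows(series=[[0.54,-0.755,0,0,0,0],[0.54,-0.755,0,0,0,0],[0.54,-0.755,0,0,0,0],[0.54,-0.755,0,0,0,0]])

```text
time: 2.3
ee_pos: [0.4224, -0.2652, 0.3806]
eef_rot: [0.992, 0.129, 0.001, -0.0]
ft_force: [-1.3, -0.8, 0.2]
width: 0.0027
grip_force: 0.0
```

Call:
play_rows(series=[[0.345,-0.805,0.067,0,0,0],[0.345,-0.805,0.067,0,0,0],[0.345,-0.805,0.067,0,0,0],[0.345,-0.805,0.067,0,0,0]])

```text
time: 2.7
ee_pos: [0.4409, -0.1368, 0.3701]
eef_rot: [0.992, 0.128, 0.0, -0.0]
ft_force: [-0.5, -0.8, -0.4]
width: 0.0004
grip_force: 0.0
```

Call:
play_rows(series=[[0.28,-0.82,0,0,0,0],[0.28,-0.82,0,0,0,0],[0.28,-0.82,0,0,0,0],[0.28,-0.82,0,0,0,0]])

```text
time: 3.1
ee_pos: [0.4507, -0.0079, 0.3705]
eef_rot: [0.992, 0.128, 0.001, -0.0]
ft_force: [0.3, -1.1, 0.6]
width: 0.0005
grip_force: 0.0
```

Call:
play_rows(series=[[0.265,-0.76,0.067,0,0,0.274],[0.265,-0.76,0.067,0,0,0.274],[0.265,-0.76,0.067,0,0,0.274],[0.265,-0.76,0.067,0,0,0.274]])

```text
time: 3.5
ee_pos: [0.4608, 0.1118, 0.3599]
eef_rot: [0.998, 0.056, 0.0, -0.001]
ft_force: [-0.6, -0.3, -0.4]
width: 0.0006
grip_force: 0.0
```

```bash
sed -i 's/^S=.*/S=np.array([0.4636,0.1879]);SY=6.2/' plan.py
python3 - <<'E'
from plan import *
print(np.round(status.read_state()['joint_positions'],2))
Q=rot(SY); b=lambda x,z,y=-.048:np.r_[st(x,y),z]
plan([(b(.030,.300),Q),(b(.030,.2690),Q),(b(.0,.2690),Q),(b(-.008,.2690),Q),(b(-.008,.31),Q)])
snap('scene','s1.png'); im=cv2.imread('pics/s1.png')[140:260,160:320]; cv2.imwrite('pics/s1c.png',cv2.resize(im,(800,600),interpolation=cv2.INTER_CUBIC))
E
```

```text
[ 0.4   0.08 -0.75  1.87  0.06  1.21 -1.84]
[0.274, -0.181, 0.4, -0.003, -0.001, 0.008] rows>=1.6 
[0.0, 0.0, 0.206, 0.0, 0.0, -0.0] rows>=0.6 
[-0.2, 0.0, 0.0, 0.0, 0.0, -0.0] rows>=0.6 
[-0.053, 0.0, 0.0, 0.0, 0.0, -0.0] rows>=0.2 
[-0.0, 0.0, -0.273, 0.0, 0.0, -0.0] rows>=0.8
```

View pics/s1c.png

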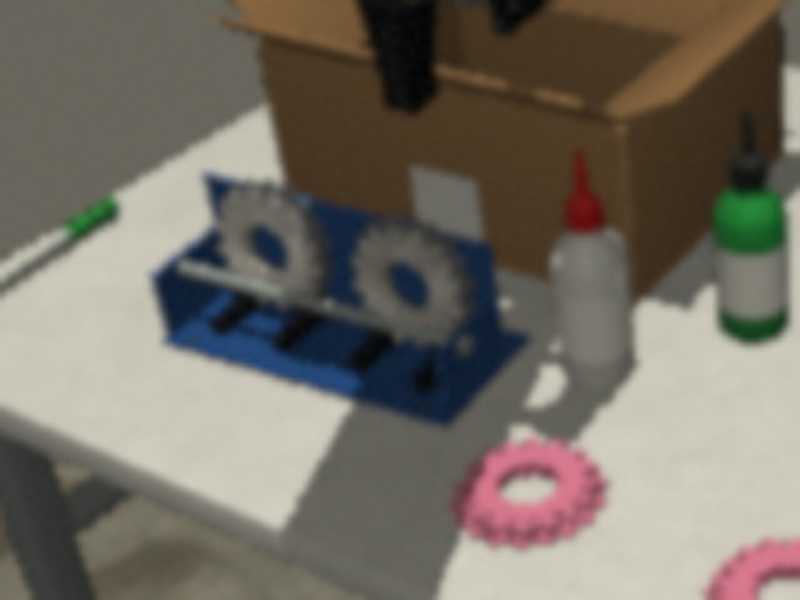

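The scene picture shows the stand with both sprockets still leaning back, at crop (270,240) and (410,280). The closed fingers hang above at (405,100). The carton behind is lower than the gripper body will be.

Call:
play_rows(series=[[0.274,-0.18,0.4,0,0,0],[0.274,-0.18,0.4,0,0,0],[0.274,-0.18,0.4,0,0,0],[0.274,-0.18,0.606,0,0,0],[0.274,-0.18,0.606,0,0,0]])

```text
time: 4.05
ee_pos: [0.4979, 0.1382, 0.2668]
eef_rot: [0.999, 0.053, -0.002, 0.001]
ft_force: [-0.1, -1.4, 0.4]
width: 0.0005
grip_force: 0.0
```

Call:
play_rows(series=[[-0.05,0,0,0,0,0],[-0.1,0,0,0,0,0],[-0.13,0,0,0,0,0],[-0.16,0,0,0,0,0]])

```text
time: 4.45
ee_pos: [0.4742, 0.1381, 0.2699]
eef_rot: [0.999, 0.054, 0.001, 0.0]
ft_force: [0.2, -0.7, 0.2]
width: 0.0002
grip_force: 0.0
```

Call:
play_rows(series=[[-0.05,0,0,0,0,0],[-0.08,0,0,0,0,0],[-0.1,0,0,0,0,0],[-0.1,0,0,0,0,0]])

```text
time: 4.85
ee_pos: [0.4593, 0.1367, 0.269]
eef_rot: [0.999, 0.054, 0.0, 0.0]
ft_force: [-0.3, 0.4, 0.2]
width: 0.0005
grip_force: 0.0
```

Run:
```python
from plan import *
im=snap('scene','s2.png')[165:225,185:265]; im2=snap('top','t2.png')[205:265,194:274]
cv2.imwrite('pics/m2.png',np.hstack([cv2.resize(i,(400,300),interpolation=cv2.INTER_CUBIC) for i in(im,im2)]))
Q=rot(SY); b=lambda x,z,y=-.048:np.r_[st(x,y),z]
plan([(b(-.010,.31),Q),(b(.030,.310,.048),Q),(b(.030,.2690,.048),Q)])
```

```text
[-0.004, -0.017, -0.273, 0.0, -0.0, 0.0] rows>=0.8 
[0.267, -0.64, -0.0, 0.0, -0.0, 0.0] rows>=2.1 
[-0.0, 0.0, 0.273, 0.0, -0.0, 0.0] rows>=0.8
```

View pics/m2.png

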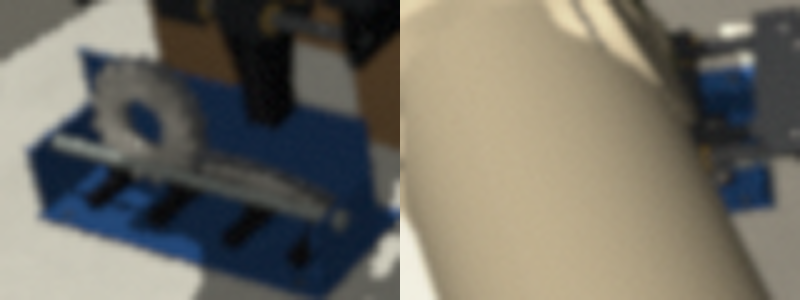

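The picture shows sprocket_1 tipped forward: at crop (270,185) its front face is strongly foreshortened, as a 25° lean should look. Sprocket_2 at (145,110) is untouched. Now bay_2.

Call:
play_rows(series=[[0,-0.02,-0.27,0,0,0],[0,-0.02,-0.27,0,0,0],[0.263,-0.657,-0.27,0,0,0],[0.263,-0.657,-0.27,0,0,0],[0.263,-0.657,-0.27,0,0,0]])

```text
time: 5.45
ee_pos: [0.4879, 0.2447, 0.3094]
eef_rot: [0.998, 0.057, 0.0, -0.002]
ft_force: [-1.7, 0.4, -0.6]
width: 0.0001
grip_force: 0.0
```

Call:
play_rows(series=[[0,0,0.27,0,0,0],[0,0,0.27,0,0,0],[-0.05,0,0.27,0,0,0],[-0.1,0,0.27,0,0,0],[-0.14,0,0.27,0,0,0]])

```text
time: 5.95
ee_pos: [0.4668, 0.2367, 0.2704]
eef_rot: [0.999, 0.054, 0.001, -0.0]
ft_force: [-0.0, -0.2, -0.0]
width: 0.0001
grip_force: 0.0
```

Call:
play_rows(series=[[-0.04,0,0,0,0,0],[-0.08,0,0,0,0,0],[-0.12,0,0,0,0,0],[-0.12,0,0,0,0,0]])

```text
time: 6.35
ee_pos: [0.4487, 0.2348, 0.2691]
eef_rot: [0.999, 0.054, 0.0, 0.0]
ft_force: [-0.9, 0.6, 0.2]
width: 0.0003
grip_force: 0.0
```

Call:
play_rows(series=[[0,0,-0.4,0,0,0],[0,0,-0.4,0,0,0],[0,0,-0.4,0,0,0]])

```text
time: 6.65
ee_pos: [0.4501, 0.2352, 0.3309]
eef_rot: [0.999, 0.054, 0.002, -0.0]
ft_force: [0.4, -0.6, -0.1]
width: 0.0007
grip_force: 0.0
```

Run:
```python
from plan import *
im=snap('scene','s3.png')[165:225,185:265]
cv2.imwrite('pics/m3.png',cv2.resize(im,(640,480),interpolation=cv2.INTER_CUBIC))
s=status.read_state(); print(s['time'],s['ee_pos'],np.round(s['joint_positions'],2))
```

```text
6.7 [0.44966803 0.23477111 0.32930989] [ 0.2   0.23 -0.85  1.83  0.19  1.17 -2.18]
```

View pics/m3.png

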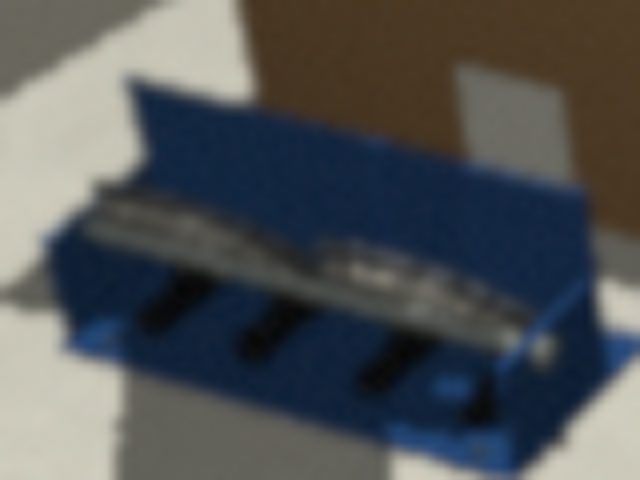

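Both sprockets now lean forward on the bar: sprocket_2 at crop (190,220), sprocket_1 at (410,280). Now I plan the tilted pinch of sprocket_2.

```bash
cat >> plan.py <<'E'
from scipy.spatial.transform import Slerp
def grot(t): # grasp orientation for forward lean t
    t=np.radians(t);c,s=np.cos(t),np.sin(t)
    return R.from_euler('z',SY,degrees=True)*R.from_matrix(np.array([[0,1,0],[c,0,s],[s,0,-c]]).T)
def gpos(y,u=.067,back=0,t=25,dx=.002):
    a=np.radians(t);g=np.array([dx-u*np.sin(a),.014+u*np.cos(a)])
    z=grot(t).apply([0,0,1]); return np.r_[st(g[0],y),g[1]]-z*(.1635+back)
def path(P,Q,n,start):
    p,q=start; sl=Slerp([0,1],R.concatenate([q,Q])); return [(p+(P-p)*i/n,sl(i/n)) for i in range(1,n+1)]
def now():
    s=status.read_state();return np.array(s['ee_pos']),R.from_quat(s['eef_rot'])
E
python3 - <<'E'
from plan import *
plan(path(gpos(.048,back=.06),grot(25),4,now())+[(gpos(.048),grot(25))]); print(gpos(.048,back=.06),gpos(.048))
E
```

```text
[-0.187, 0.0, 0.086, -0.163, 0.163, -0.737] rows>=2.7 
[-0.178, -0.078, 0.068, -0.162, 0.163, -0.737] rows>=2.7 
[-0.14, -0.144, 0.044, -0.163, 0.163, -0.738] rows>=2.7 
[-0.076, -0.19, 0.02, -0.163, 0.162, -0.737] rows>=2.7 
[-0.0, -0.0, 0.4, 0.0, 0.0, 0.0] rows>=1.2 
[0.33835182 0.2225761  0.27728241] [0.3635606  0.22531465 0.22290394]
```

Call:
play_rows(series=[[-0.187,0,0.086,-0.163,0.163,-0.737],[-0.187,0,0.086,-0.163,0.163,-0.737],[-0.187,0,0.086,-0.163,0.163,-0.737],[-0.187,0,0.086,-0.163,0.163,-0.737]], fingers=-0.44)

```text
time: 7.1
ee_pos: [0.421, 0.2316, 0.3149]
eef_rot: [0.968, 0.246, 0.044, 0.04]
ft_force: [0.6, 0.3, 0.3]
width: 0.0219
grip_force: 0.0
```

Call:
play_rows(series=[[-0.178,-0.078,0.068,-0.162,0.163,-0.737],[-0.178,-0.078,0.068,-0.162,0.163,-0.737],[-0.178,-0.078,0.068,-0.162,0.163,-0.737],[-0.178,-0.078,0.068,-0.162,0.163,-0.737]])

```text
time: 7.5
ee_pos: [0.3934, 0.2285, 0.3023]
eef_rot: [0.898, 0.424, 0.087, 0.078]
ft_force: [0.1, 0.5, -0.7]
width: 0.0243
grip_force: 0.0
```

Call:
play_rows(series=[[-0.14,-0.144,0.044,-0.163,0.163,-0.738],[-0.14,-0.144,0.044,-0.163,0.163,-0.738],[-0.14,-0.144,0.044,-0.163,0.163,-0.738],[-0.14,-0.144,0.044,-0.163,0.163,-0.738]])

```text
time: 7.9
ee_pos: [0.3658, 0.2253, 0.2897]
eef_rot: [0.792, 0.587, 0.126, 0.113]
ft_force: [0.9, 0.3, -0.6]
width: 0.0245
grip_force: 0.0
```

Call:
play_rows(series=[[-0.076,-0.19,0.02,-0.163,0.162,-0.737],[-0.076,-0.19,0.02,-0.163,0.162,-0.737],[-0.076,-0.19,0.02,-0.163,0.162,-0.737],[-0.076,-0.19,0.02,-0.163,0.162,-0.737]])

```text
time: 8.3
ee_pos: [0.338, 0.2224, 0.2769]
eef_rot: [0.654, 0.726, 0.16, 0.143]
ft_force: [0.5, -0.3, -0.1]
width: 0.0246
grip_force: 0.0
```

Run:
```python
from plan import *
P,Q=now(); print(P,np.degrees((grot(25).inv()*Q).magnitude()),np.round(status.read_state()['joint_positions'],2))
plan([(gpos(.048,back=.06),grot(25)),(gpos(.048),grot(25))])
im=snap('scene','s4.png')[150:240,170:290]
cv2.imwrite('pics/m4.png',cv2.resize(im,(800,600),interpolation=cv2.INTER_CUBIC))
```

```text
[0.33802415 0.22242275 0.27693895] 0.2909031043108805 [ 0.18 -0.17 -0.91  2.27  0.21  0.63 -0.79]
[0.001, 0.003, -0.001, -0.005, 0.0, -0.008] rows>=0.0 
[-0.0, 0.0, 0.4, -0.0, 0.0, -0.0] rows>=1.2
```

View pics/m4.png

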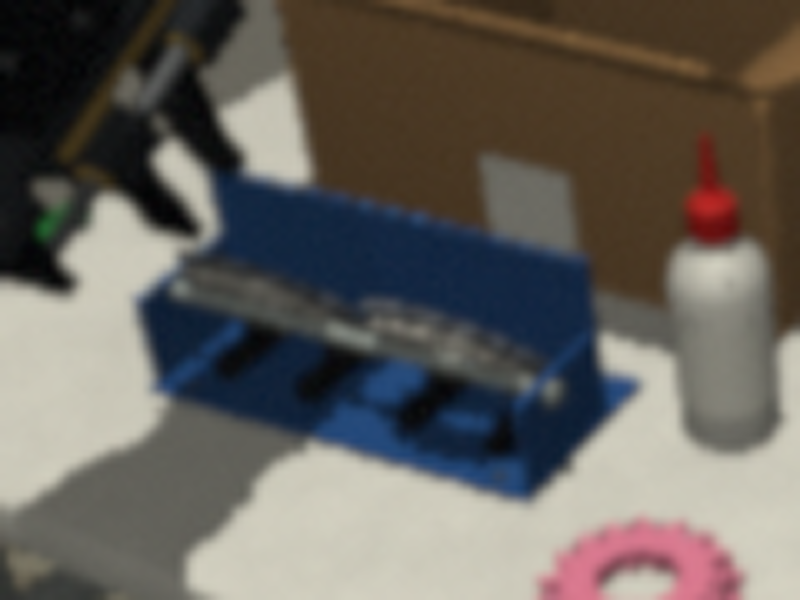

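Run:
```python
from plan import *
f=lambda P:((proj('scene',P)-[170,150])*800/120).round()
P,Q=now()
print('tips',f([P+Q.apply([0,s*.0122,.182]) for s in(1,-1)]).tolist())
for n,y in(('s2',.048),('s1',-.048)):
  t=np.radians(25)
  for u in(.077,.0365): print(n,u,[f(np.r_[st(.002-u*np.sin(t)+k*np.cos(t),y),.014+u*np.cos(t)+k*np.sin(t)]).tolist() for k in(-.004,.004)])
  print([f(np.r_[st(.002-.0365*np.sin(t),y+e),.014+.0365*np.cos(t)]).tolist() for e in(-.04,.04)])
print('sheet',f([np.r_[st(.0125,e),.083] for e in(.098,-.098)]).tolist(),'bar',f([np.r_[st(-.024,e),.04] for e in(.098,-.098)]).tolist())
```

```text
tips [[211.0, 166.0], [180.0, 214.0]]
s2 0.077 [[[226.0, 239.0]], [[236.0, 224.0]]]
s2 0.0365 [[[269.0, 292.0]], [[278.0, 276.0]]]
[[[351.0, 304.0]], [[199.0, 264.0]]]
s1 0.077 [[[420.0, 290.0]], [[429.0, 273.0]]]
s1 0.0365 [[[458.0, 342.0]], [[466.0, 326.0]]]
[[[544.0, 356.0]], [[382.0, 313.0]]]
sheet [[202.0, 160.0], [589.0, 255.0]] bar [[168.0, 285.0], [553.0, 390.0]]
```

```bash
cat > lean.py <<'E'
from plan import *
def outline(y,t,dx,h=.0365,n=72):
    a=np.radians(t);ph=np.linspace(0,2*np.pi,n);o=[]
    for k,r_ in((-.004,.036),(.004,.0405)):
        for p in ph:
            u=h+r_*np.cos(p);v=r_*np.sin(p)
            o.append(np.r_[st(dx-u*np.sin(a)+k*np.cos(a),y+v),.014+u*np.cos(a)+k*np.sin(a)])
    return cv2.convexHull(proj('scene',o).astype(np.float32))[:,0]
def topcurve(hull,cols):
    m=np.zeros((400*8,640*8),np.uint8);cv2.fillConvexPoly(m,((hull+.5)*8).astype(int),1)
    return np.array([np.argmax(m[:,int(c*8+4)])/8-.5 if m[:,int(c*8+4)].any() else np.nan for c in cols])
E
python3 - <<'E'
from lean import *
vision.camera('scene')
for d in spotter.regions_of('scene','sprocket_1'):
    m=np.array(d['pixels']);ys,xs=np.where(m);c=np.array([xs.mean(),ys.mean()])
    print(round(d['conf'],2),m.sum(),c.round(1),xs.min(),xs.max())
    if not(200<c[0]<260 and c[1]<215): continue
    cols=np.arange(xs.min()+3,xs.max()-2); top=np.array([np.argmax(m[:,k]) for k in cols])-.5
    y=.048 if c[0]<228 else -.048
    for t in(20,25,30,35,40,45): 
        e=[np.nanmean(topcurve(outline(y,t,dx),cols)-top).round(2) for dx in(-.003,.002)]
        print(t,e)
    print(top.tolist(),cols[0])
E
```

```text
0.75 597 [317.  259.3] 302 333
0.74 511 [265.8 238.3] 251 281
0.52 110 [238.5 200.7] 226 250
20 [np.float64(-6.36), np.float64(-7.69)]
25 [np.float64(-4.12), np.float64(-5.5)]
30 [np.float64(-1.79), np.float64(-3.18)]
35 [np.float64(0.56), np.float64(-0.84)]
40 [np.float64(2.95), np.float64(1.56)]
45 [np.float64(5.28), np.float64(3.97)]
[195.5, 196.5, 196.5, 197.5, 197.5, 197.5, 197.5, 197.5, 197.5, 198.5, 198.5, 198.5, 198.5, 198.5, 199.5, 199.5, 199.5, 200.5, 200.5] 229
```

Run:
```python
from lean import *
im=cv2.imread('pics/s4.png').astype(int)
for y,c in((-.048,228),(-.048,233),(-.048,238),(.048,204),(.048,209)):
    print(c,'pred25/33',[topcurve(outline(y,t,dx),[c]).round(1).tolist() for t,dx in((25,-.003),(33,.002))],[(k,int(im[k,c,0]-im[k,c,2]),int(im[k,c,2])) for k in range(184,206)])
im=cv2.imread('pics/s0.png').astype(int)
for y,c in((-.048,243),(.048,215)):
    print('s0',c,'pred-8',topcurve(outline(y,-8,.0),[c]),[(k,int(im[k,c,0]-im[k,c,2]),int(im[k,c,2])) for k in range(174,188)])
```

```text
228 pred25/33 [[191.4], [193.5]] [(184, 45, 21), (185, 47, 18), (186, 47, 19), (187, 45, 21), (188, 49, 17), (189, 44, 23), (190, 48, 17), (191, 47, 19), (192, 45, 21), (193, 46, 19), (194, 30, 41), (195, 14, 73), (196, 5, 77), (197, -2, 80), (198, -10, 105), (199, -8, 97), (200, -5, 74), (201, -2, 73), (202, 2, 74), (203, 21, 57), (204, 57, 40), (205, 79, 36)]
233 pred25/33 [[191.9], [194.4]] [(184, 48, 23), (185, 47, 18), (186, 46, 20), (187, 47, 18), (188, 47, 19), (189, 46, 20), (190, 47, 18), (191, 47, 19), (192, 45, 20), (193, 47, 18), (194, 45, 20), (195, 34, 33), (196, 17, 58), (197, 6, 72), (198, -4, 90), (199, -11, 119), (200, -11, 111), (201, -7, 84), (202, -3, 75), (203, 4, 75), (204, 19, 66), (205, 40, 46)]
238 pred25/33 [[193.5], [196.1]] [(184, 32, 40), (185, 46, 24), (186, 49, 17), (187, 49, 16), (188, 46, 20), (189, 46, 21), (190, 49, 16), (191, 47, 18), (192, 47, 18), (193, 48, 17), (194, 45, 22), (195, 50, 15), (196, 43, 23), (197, 31, 37), (198, 13, 59), (199, 2, 80), (200, -5, 101), (201, -10, 109), (202, -9, 108), (203, -7, 116), (204, -4, 102), (205, -2, 77)]
2
[... 510 characters left out ...]
192, -4, 80), (193, -7, 87), (194, -7, 81), (195, -4, 76), (196, -2, 76), (197, -1, 71), (198, 0, 48), (199, 1, 22), (200, 0, 11), (201, 0, 10), (202, 8, 12), (203, 24, 10), (204, 35, 14), (205, 38, 18)]
s0 243 pred-8 [181.875] [(174, -12, 98), (175, -10, 100), (176, -12, 99), (177, -13, 98), (178, -12, 98), (179, -12, 96), (180, -13, 96), (181, -14, 94), (182, -13, 92), (183, -5, 90), (184, 0, 84), (185, -3, 86), (186, -9, 106), (187, -10, 111)]
s0 215 pred-8 [175.125] [(174, -16, 177), (175, -16, 171), (176, -11, 145), (177, -4, 110), (178, -4, 89), (179, -6, 96), (180, -10, 110), (181, -10, 104), (182, -10, 99), (183, -11, 102), (184, -11, 101), (185, -8, 98), (186, 1, 83), (187, 17, 56)]
```

Run:
```python
from plan import *
k=dict(t=31,dx=.003)
plan([(gpos(.048,back=.04,**k),grot(31)),(gpos(.048,**k),grot(31))]); print(gpos(.048,back=.04,**k),gpos(.048,**k))
```

```text
[-0.002, -0.181, 0.146, -0.206, 0.001, -0.011] rows>=0.7 
[0.0, -0.0, 0.266, -0.0, 0.0, 0.0] rows>=0.8 
[0.32289556 0.22089701 0.24586375] [0.34337658 0.22312196 0.21157706]
```

Call:
play_rows(series=[[0,-0.18,0.146,-0.206,0,-0.01],[0,-0.18,0.146,-0.206,0,-0.01],[0,-0.18,0.146,-0.206,0,-0.01]], fingers=-0.38)

```text
time: 8.75
ee_pos: [0.3225, 0.2206, 0.2451]
eef_rot: [0.643, 0.718, 0.198, 0.179]
ft_force: [0.7, -0.0, -0.3]
width: 0.0267
grip_force: 0.0
```

Call:
play_rows(series=[[0,0,0.09,0,0,0],[0,0,0.18,0,0,0],[0,0,0.266,0,0,0],[0,0,0.266,0,0,0]])

```text
time: 9.15
ee_pos: [0.3444, 0.2229, 0.2112]
eef_rot: [0.643, 0.718, 0.199, 0.178]
ft_force: [0.2, 0.4, -0.5]
width: 0.0269
grip_force: 0.0
```

Run:
```python
from plan import *
P,Q=now(); s=status.read_state();print(P-gpos(.048,t=31,dx=.003),np.degrees((grot(31).inv()*Q).magnitude()),s['ft_force'],np.round(s['joint_positions'],2),s['width'])
im=snap('scene','s5.png')[165:225,180:260]
cv2.imwrite('pics/m5.png',cv2.resize(im,(800,600),interpolation=cv2.INTER_CUBIC))
```

```text
[ 0.00101143 -0.00021433 -0.00037875] 0.1023774856862918 [ 0.15952718  0.35170012 -0.51580257] [ 0.39  0.05 -1.19  2.34  0.87  0.5  -1.4 ] 0.026854924836626656
```

View pics/m5.png

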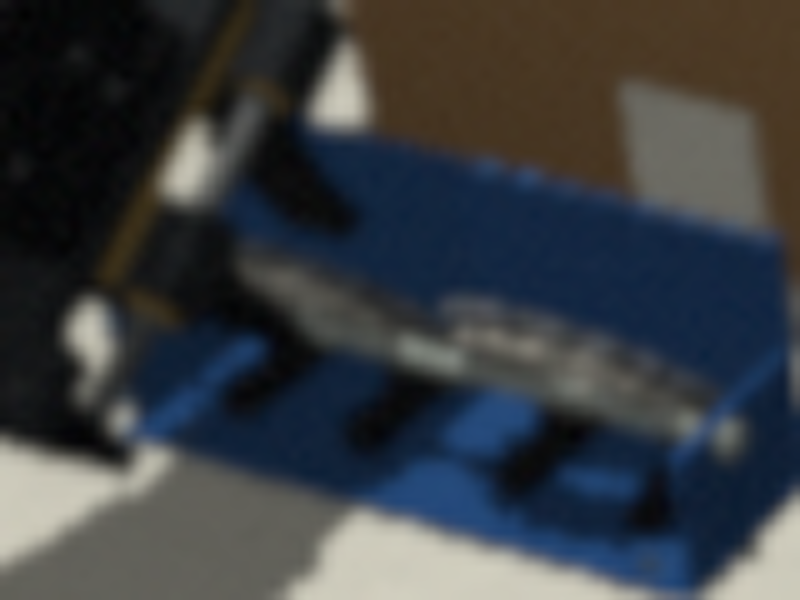

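The rear finger, crop (320,210), is behind the sprocket's top. The front finger, (250,330), is in front of it. Closing now.

Call:
play_rows(series=[[0,0,0,0,0,0],[0,0,0,0,0,0],[0,0,0,0,0,0],[0,0,0,0,0,0],[0,0,0,0,0,0]], fingers=-1, squeeze=25)

```text
time: 9.7
ee_pos: [0.344, 0.2234, 0.2127]
eef_rot: [0.641, 0.719, 0.2, 0.18]
ft_force: [0.8, -0.8, 5.7]
width: 0.0085
grip_force: 25.0
```

```bash
cat >> plan.py <<'E'
RK=np.array([.5260,-.2811]);RY=1.8
def slot(y): a=np.radians(RY);return RK+[-np.sin(a)*y,np.cos(a)*y]
E
python3 - <<'E'
from plan import *
p,q=now(); print(status.read_state()['grip_force'])
up=p+[-.01,0,.10]
Q=rot(RY)
w=[(up,q)]
w+=path(np.array([.44,.05,.345]),Q,5,(up,q))
plan(w)
E
```

```text
24.999472741037607
[0.006, 0.289, -0.604, 0.0, 0.0, 0.0] rows>=2.0 
[-0.246, 0.12, 0.023, 0.159, -0.171, 0.614] rows>=2.3 
[-0.193, 0.193, 0.029, 0.159, -0.171, 0.614] rows>=2.3 
[-0.119, 0.246, 0.026, 0.16, -0.171, 0.614] rows>=2.3 
[-0.033, 0.272, 0.01, 0.159, -0.17, 0.615] rows>=2.3 
[0.055, 0.269, -0.013, 0.159, -0.171, 0.614] rows>=2.3
```

Run:
```python
from plan import *
p,q=now()
up=p+[.0,0,.07]; up2=up+[.02,-.01,.10]
Q=rot(RY)
w=[(up,q)]
w+=path(up2,(q*Q.inv()).__class__.identity()*q,1,(up,q))
w+=path(np.array([.40,.03,.39]),Q,5,(up2,q))
w+=[((.43,-.10,.38),Q),((.47,-.23,.36),Q),(np.r_[slot(-.06)+[-.01,.0],.34],Q)]
plan(w)
```

```text
[-0.001, 0.242, -0.399, 0.0, 0.0, 0.0] rows>=1.4 
[-0.084, 0.452, -0.505, 0.0, 0.0, 0.0] rows>=2.0 
[-0.248, 0.022, 0.003, 0.159, -0.171, 0.614] rows>=2.3 
[-0.228, 0.1, 0.019, 0.159, -0.171, 0.614] rows>=2.3 
[-0.182, 0.169, 0.026, 0.16, -0.171, 0.614] rows>=2.3 
[-0.116, 0.219, 0.023, 0.159, -0.17, 0.615] rows>=2.3 
[-0.04, 0.246, 0.011, 0.159, -0.171, 0.614] rows>=2.3 
[0.173, 0.872, 0.067, -0.0, 0.0, -0.0] rows>=2.7 
[0.239, 0.875, 0.133, -0.0, 0.0, -0.0] rows>=2.8 
[0.296, 0.75, 0.134, -0.0, 0.0, -0.0] rows>=2.5
```

Call:
play_rows(series=[[0,0.06,-0.1,0,0,0],[0,0.12,-0.2,0,0,0],[0,0.18,-0.3,0,0,0],[0,0.242,-0.4,0,0,0],[0,0.242,-0.4,0,0,0]])

```text
time: 10.2
ee_pos: [0.3438, 0.224, 0.284]
eef_rot: [0.641, 0.719, 0.201, 0.181]
ft_force: [-0.1, -0.8, -1.4]
width: 0.0084
grip_force: 25.0
```

Call:
play_rows(series=[[-0.04,0.225,-0.25,0,0,0],[-0.084,0.45,-0.505,0,0,0],[-0.084,0.45,-0.505,0,0,0],[-0.084,0.45,-0.505,0,0,0]])

```text
time: 10.6
ee_pos: [0.3635, 0.2133, 0.3817]
eef_rot: [0.641, 0.719, 0.199, 0.18]
ft_force: [-0.4, 0.3, -1.8]
width: 0.0083
grip_force: 25.0
```

Call:
play_rows(series=[[-0.25,0.022,0,0.16,-0.17,0.614],[-0.25,0.022,0,0.16,-0.17,0.614],[-0.25,0.022,0,0.16,-0.17,0.614],[-0.25,0.022,0,0.16,-0.17,0.614]])

```text
time: 11.0
ee_pos: [0.3702, 0.1759, 0.3814]
eef_rot: [0.764, 0.606, 0.165, 0.15]
ft_force: [-0.1, 0.1, -0.6]
width: 0.0083
grip_force: 25.0
```

Call:
play_rows(series=[[-0.228,0.1,0.019,0.16,-0.17,0.614],[-0.228,0.1,0.019,0.16,-0.17,0.614],[-0.228,0.1,0.019,0.16,-0.17,0.614],[-0.228,0.1,0.019,0.16,-0.17,0.614]])

```text
time: 11.4
ee_pos: [0.3775, 0.1393, 0.3835]
eef_rot: [0.862, 0.476, 0.128, 0.116]
ft_force: [0.5, 1.1, -0.5]
width: 0.0085
grip_force: 25.0
```

Call:
play_rows(series=[[-0.182,0.17,0.026,0.16,-0.17,0.614],[-0.182,0.17,0.026,0.16,-0.17,0.614],[-0.182,0.17,0.026,0.16,-0.17,0.614],[-0.182,0.17,0.026,0.16,-0.17,0.614]])

```text
time: 11.8
ee_pos: [0.385, 0.1027, 0.3855]
eef_rot: [0.936, 0.332, 0.087, 0.079]
ft_force: [0.6, 0.1, -0.9]
width: 0.0085
grip_force: 25.0
```

Call:
play_rows(series=[[-0.116,0.22,0.023,0.16,-0.17,0.614],[-0.116,0.22,0.023,0.16,-0.17,0.614],[-0.116,0.22,0.023,0.16,-0.17,0.614],[-0.116,0.22,0.023,0.16,-0.17,0.614]])

```text
time: 12.2
ee_pos: [0.3924, 0.0661, 0.3873]
eef_rot: [0.982, 0.177, 0.044, 0.04]
ft_force: [1.1, -0.7, -0.7]
width: 0.0084
grip_force: 25.0
```

Call:
play_rows(series=[[-0.04,0.246,0.011,0.16,-0.17,0.614],[-0.04,0.246,0.011,0.16,-0.17,0.614],[-0.04,0.246,0.011,0.16,-0.17,0.614],[-0.04,0.246,0.011,0.16,-0.17,0.614]])

```text
time: 12.6
ee_pos: [0.3996, 0.0294, 0.3888]
eef_rot: [1.0, 0.018, -0.001, -0.001]
ft_force: [-0.0, -0.6, -0.9]
width: 0.0084
grip_force: 25.0
```

Run:
```python
from plan import *
s=status.read_state();print(s['time'],s['ee_pos'],s['width'],s['ft_force'],np.round(s['joint_positions'],2))
Q=rot(RY);plan([((.43,-.10,.38),Q),((.47,-.23,.36),Q),(np.r_[slot(-.06)+[-.01,.0],.34],Q)])
```

```text
12.6 [0.39961981 0.02942383 0.38877153] 0.008352946243201247 [-0.01802949 -0.57465109 -0.85310475] [ 0.62 -0.16 -0.72  1.99 -0.11  1.27 -1.6 ]
[0.172, 0.87, 0.056, -0.004, 0.004, 0.009] rows>=2.7 
[0.239, 0.874, 0.133, -0.0, 0.0, -0.0] rows>=2.7 
[0.296, 0.75, 0.133, -0.0, 0.0, -0.0] rows>=2.5
```

Call:
play_rows(series=[[0.172,0.87,0.056,0,0,0.009],[0.172,0.87,0.056,0,0,0.009],[0.172,0.87,0.056,0,0,0.009],[0.172,0.87,0.056,0,0,0.009]])

```text
time: 13.0
ee_pos: [0.4297, -0.1042, 0.3795]
eef_rot: [1.0, 0.014, -0.001, -0.001]
ft_force: [0.6, 0.3, -0.2]
width: 0.0084
grip_force: 25.0
```

Call:
play_rows(series=[[0.24,0.875,0.133,0,0,0],[0.24,0.875,0.133,0,0,0],[0.24,0.875,0.133,0,0,0],[0.24,0.875,0.133,0,0,0]])

```text
time: 13.4
ee_pos: [0.4693, -0.2343, 0.3585]
eef_rot: [1.0, 0.014, -0.002, -0.001]
ft_force: [0.1, 0.6, -1.1]
width: 0.0084
grip_force: 25.0
```

Call:
play_rows(series=[[0.296,0.75,0.133,0,0,0],[0.296,0.75,0.133,0,0,0],[0.296,0.75,0.133,0,0,0],[0.296,0.75,0.133,0,0,0],[0.296,0.75,0.133,0,0,0]])

```text
time: 13.9
ee_pos: [0.5174, -0.34, 0.3394]
eef_rot: [1.0, 0.016, -0.001, -0.002]
ft_force: [0.9, 0.3, -0.8]
width: 0.0082
grip_force: 25.0
```

Run:
```python
from plan import *
s=status.read_state();P,Q=now();print(s['time'],P,s['width'],s['ft_force'],np.round(s['joint_positions'],2))
G=P+Q.apply([0,0,.1635])
vision.camera('scene')
im=snap('scene','s6.png'); 
print('pred disc centre',G-[0,0,.0305],proj('scene',G-[0,0,.0305]),proj('scene',G))
for d in spotter.regions_of('scene','sprocket_1'):
    m=np.array(d['pixels']);ys,xs=np.where(m);print(round(d['conf'],2),m.sum(),xs.mean().round(1),ys.mean().round(1),xs.min(),xs.max(),ys.min(),ys.max())
c=im[160:280,340:500];cv2.imwrite('pics/m6.png',cv2.resize(c,(800,600),interpolation=cv2.INTER_CUBIC))
print('slots',(proj('scene',[np.r_[slot(-.06),.069],np.r_[slot(-.06),.019]])-[340,160])*5)
```

```text
13.9 [ 0.5173773  -0.34001881  0.33942222] 0.008240007389028142 [ 0.93578314  0.34707413 -0.84563574] [ 0.83  0.39 -0.42  1.54  0.16  1.24 -1.15]
pred disc centre [ 0.51696813 -0.33949763  0.14542357] [[422.84629579 210.31746194]] [[425.05503864 198.70292604]]
0.66 583 317.3 259.4 301 333 247 271
0.58 206 421.8 212.0 416 427 193 227
slots [[399.36811477 373.67612401]
 [383.81327823 453.99771978]]
```

View pics/m6.png

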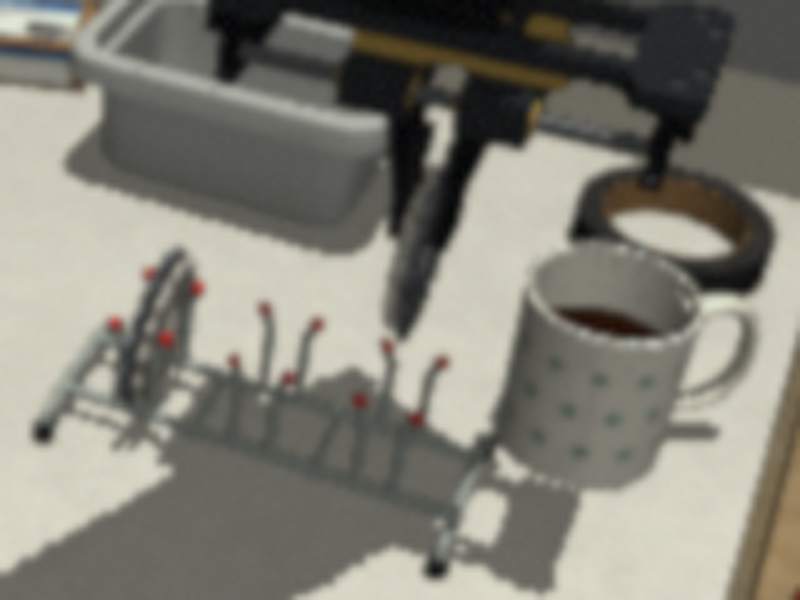

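The sprocket hangs edge-on at crop (412,270), just above the right-hand slot, whose tips average (401,382). That agrees with the prediction, so I lower it.

Run:
```python
from plan import *
Q=rot(RY);plan([(np.r_[slot(-.06),.295],Q),(np.r_[slot(-.06),.252],Q)])
```

```text
[0.072, 0.012, 0.302, -0.004, 0.004, 0.0] rows>=0.9 
[-0.0, -0.0, 0.286, -0.0, -0.0, 0.0] rows>=0.9
```

Call:
play_rows(series=[[0.072,0.008,0,0,0,0],[0.072,0.008,0.1,-0.004,0.004,0],[0.072,0.008,0.2,-0.004,0.004,0],[0.072,0.008,0.3,-0.004,0.004,0],[0.072,0.008,0.3,-0.004,0.004,0]])

```text
time: 14.55
ee_pos: [0.5268, -0.3419, 0.2917]
eef_rot: [1.0, 0.014, -0.002, -0.001]
ft_force: [-0.1, -0.1, -0.4]
width: 0.0078
grip_force: 25.0
```

Call:
play_rows(series=[[0,0,0.06,0,0,0],[0,0,0.12,0,0,0],[0,0,0.18,0,0,0],[0,0,0.24,0,0,0],[0,0,0.24,0,0,0]])

```text
time: 15.05
ee_pos: [0.527, -0.3422, 0.2569]
eef_rot: [1.0, 0.014, -0.001, -0.001]
ft_force: [-0.2, 0.5, -1.7]
width: 0.0084
grip_force: 25.0
```

Call:
play_rows(series=[[0,0,0.02,0,0,0],[0,0,0.035,0,0,0],[0,0,0.035,0,0,0]])

```text
time: 15.35
ee_pos: [0.5275, -0.3422, 0.2533]
eef_rot: [1.0, 0.014, -0.0, -0.0]
ft_force: [0.0, 1.3, -1.5]
width: 0.0084
grip_force: 25.0
```

Call:
play_rows(series=[[0,0,0.015,0,0,0],[0,0,0.025,0,0,0],[0,0,0.025,0,0,0]])

```text
time: 15.65
ee_pos: [0.5274, -0.3423, 0.2494]
eef_rot: [1.0, 0.014, -0.0, -0.0]
ft_force: [0.9, 0.9, -1.2]
width: 0.0083
grip_force: 25.0
```

Call:
play_rows(series=[[0,0,0.01,0,0,0],[0,0,0.02,0,0,0],[0,0,0.02,0,0,0]])

```text
time: 15.95
ee_pos: [0.5274, -0.3423, 0.2464]
eef_rot: [1.0, 0.014, -0.0, -0.0]
ft_force: [0.5, 0.6, -1.9]
width: 0.0083
grip_force: 25.0
```

Run:
```python
from plan import *
s=status.read_state();P,Q=now();print(P,s['ft_force'])
vision.camera('scene')
for d in spotter.regions_of('scene','sprocket_1'):
    m=np.array(d['pixels']);ys,xs=np.where(m);print(round(d['conf'],2),m.sum(),xs.mean().round(1),ys.mean().round(1),xs.min(),xs.max(),ys.min(),ys.max())
print('slot home ctr',proj('scene',[np.r_[slot(-.06),.053],np.r_[slot(.06),.053]]), proj('scene',[np.r_[slot(-.06),.013],np.r_[slot(.06),.013]]))
```

```text
[ 0.52742743 -0.34226255  0.24637785] [ 0.46724588  0.57663993 -1.88564656]
0.87 597 317.1 259.5 301 334 247 271
0.63 152 236.7 200.1 224 251 195 206
0.62 488 265.4 238.0 251 280 227 249
0.55 122 418.4 239.9 414 423 226 254
slot home ctr [[418.85489323 239.99571063]
 [370.39403681 224.97446424]] [[416.4032984  252.65518205]
 [369.29807766 237.34293914]]
```

Call:
play_rows(series=[[0,0,0.01,0,0,0],[0,0,0.01,0,0,0],[0,0,0.01,0,0,0]])

```text
time: 16.35
ee_pos: [0.5275, -0.3423, 0.2454]
eef_rot: [1.0, 0.014, -0.0, -0.0]
ft_force: [-1.0, 2.1, 4.1]
width: 0.0084
grip_force: 25.0
```

Call:
play_rows(series=[[0,0,0.01,0,0,0],[0,0,0.01,0,0,0],[0,0,0.01,0,0,0]])

```text
time: 16.65
ee_pos: [0.5276, -0.3423, 0.2447]
eef_rot: [1.0, 0.014, -0.0, 0.0]
ft_force: [-3.7, 4.3, 10.9]
width: 0.0086
grip_force: 25.0
```

It seats at TCP z 0.245, as expected. Release and retreat.

Call:
play_rows(series=[[0,0,-0.01,0,0,0],[0,0,-0.01,0,0,0],[0,0,-0.01,0,0,0],[0,0,-0.01,0,0,0]], fingers=-0.45)

```text
time: 17.05
ee_pos: [0.5273, -0.3424, 0.2448]
eef_rot: [1.0, 0.014, -0.0, -0.0]
ft_force: [0.9, 0.0, -0.7]
width: 0.023
grip_force: 0.0
```

Call:
play_rows(series=[[0,0,-0.1,0,0,0],[0,0,-0.2,0,0,0],[0,0,-0.4,0,0,0],[0,0,-0.7,0,0,0],[0,0,-0.7,0,0,0]])

```text
time: 17.55
ee_pos: [0.529, -0.3426, 0.3585]
eef_rot: [1.0, 0.014, 0.004, 0.003]
ft_force: [1.1, -0.1, 0.7]
width: 0.0235
grip_force: 0.0
```

Run:
```python
from plan import *
s=status.read_state();P,Q=now();print(P,s['ft_force'],s['width'])
im=snap('scene','s7.png')
for d in spotter.regions_of('scene','sprocket_1'):
    m=np.array(d['pixels']);ys,xs=np.where(m);print(round(d['conf'],2),m.sum(),xs.mean().round(1),ys.mean().round(1),xs.min(),xs.max(),ys.min(),ys.max())
a=cv2.resize(im[195:275,345:455],(440,320),interpolation=cv2.INTER_CUBIC);b=cv2.resize(im[165:245,185:275],(360,320),interpolation=cv2.INTER_CUBIC)
cv2.imwrite('pics/m7.png',np.hstack([a,b]))
k=dict(t=31,dx=.003)
p0=(P,Q);T=gpos(-.048,back=.06,**k)
plan([((.46,-.22,.38),Q),((.42,-.09,.39),Q),((.38,.03,.39),Q)]+path(T+[0,0,.03],grot(31),4,(np.array([.38,.03,.39]),Q))+[(gpos(-.048,back=.04,**k),grot(31)),(gpos(-.048,**k),grot(31))])
```

```text
[ 0.52899062 -0.34264769  0.35849197] [ 1.05350356 -0.13419319  0.72490813] 0.02348377473862188
0.93 470 264.7 238.5 250 279 228 249
0.91 623 316.4 259.7 300 333 247 272
0.75 279 370.6 223.6 363 379 209 239
0.56 286 417.7 237.9 412 424 223 255
0.51 117 236.4 200.1 225 250 195 205
[-0.429, -0.828, -0.184, -0.007, 0.012, -0.0] rows>=2.9 
[-0.241, -0.873, -0.073, -0.0, -0.0, -0.0] rows>=2.7 
[-0.245, -0.808, -0.007, -0.0, -0.0, -0.0] rows>=2.5 
[-0.092, -0.16, 0.16, -0.191, 0.211, -0.767] rows>=2.9 
[-0.034, -0.202, 0.134, -0.191, 0.212, -0.767] rows>=2.9 
[0.036, -0.213, 0.114, -0.191, 0.212, -0.767] rows>=2.9 
[0.108, -0.196, 0.1, -0.19, 0.211, -0.766] rows>=2.9 
[-0.0, -0.103, 0.305, -0.001, 0.0, -0.0] rows>=1.0 
[-0.0, 0.0, 0.267, 0.0, 0.0, -0.0] rows>=0.8
```

View pics/m7.png

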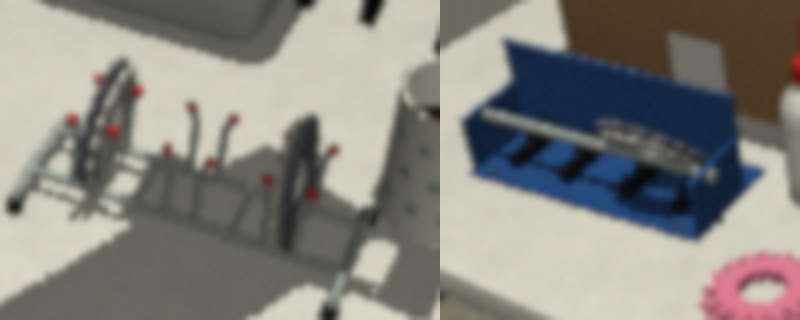

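The left crop shows the first sprocket upright at (300,185) in the right-hand slot, with the stored one untouched. The right crop shows sprocket_1 still leaning on the bar at (655,145). Going for it.

Call:
play_rows(series=[[-0.43,-0.83,-0.184,0,0.01,0],[-0.43,-0.83,-0.184,0,0.01,0],[-0.43,-0.83,-0.184,0,0.01,0],[-0.43,-0.83,-0.184,0,0.01,0]], fingers=-0.38)

```text
time: 18.05
ee_pos: [0.4585, -0.215, 0.3789]
eef_rot: [1.0, 0.017, 0.002, 0.0]
ft_force: [0.1, -0.8, 0.8]
width: 0.0269
grip_force: 0.0
```

Call:
play_rows(series=[[-0.24,-0.873,-0.073,0,0,0],[-0.24,-0.873,-0.073,0,0,0],[-0.24,-0.873,-0.073,0,0,0],[-0.24,-0.873,-0.073,0,0,0]])

```text
time: 18.45
ee_pos: [0.4192, -0.0856, 0.3891]
eef_rot: [1.0, 0.017, 0.002, 0.0]
ft_force: [-0.4, -0.7, -0.6]
width: 0.0271
grip_force: 0.0
```

Call:
play_rows(series=[[-0.245,-0.808,0,0,0,0],[-0.245,-0.808,0,0,0,0],[-0.245,-0.808,0,0,0,0],[-0.245,-0.808,0,0,0,0]])

```text
time: 18.85
ee_pos: [0.379, 0.033, 0.3887]
eef_rot: [1.0, 0.016, 0.002, 0.0]
ft_force: [0.7, -0.4, -0.5]
width: 0.0265
grip_force: 0.0
```

Call:
play_rows(series=[[-0.092,-0.16,0.16,-0.191,0.211,-0.767],[-0.092,-0.16,0.16,-0.191,0.211,-0.767],[-0.092,-0.16,0.16,-0.191,0.211,-0.767],[-0.092,-0.16,0.16,-0.191,0.211,-0.767]])

```text
time: 19.25
ee_pos: [0.3654, 0.0531, 0.3644]
eef_rot: [0.974, 0.214, 0.058, 0.049]
ft_force: [0.1, -0.3, 0.1]
width: 0.027
grip_force: 0.0
```

Call:
play_rows(series=[[-0.034,-0.202,0.134,-0.191,0.212,-0.767],[-0.034,-0.202,0.134,-0.191,0.212,-0.767],[-0.034,-0.202,0.134,-0.191,0.212,-0.767],[-0.034,-0.202,0.134,-0.191,0.212,-0.767]])

```text
time: 19.65
ee_pos: [0.3511, 0.0772, 0.3404]
eef_rot: [0.904, 0.401, 0.111, 0.096]
ft_force: [-0.8, 1.0, -0.2]
width: 0.0267
grip_force: 0.0
```

Call:
play_rows(series=[[0.036,-0.213,0.114,-0.191,0.212,-0.767],[0.036,-0.213,0.114,-0.191,0.212,-0.767],[0.036,-0.213,0.114,-0.191,0.212,-0.767],[0.036,-0.213,0.114,-0.191,0.212,-0.767]])

```text
time: 20.05
ee_pos: [0.3368, 0.101, 0.3163]
eef_rot: [0.794, 0.571, 0.159, 0.138]
ft_force: [-0.1, -0.0, 0.5]
width: 0.0271
grip_force: 0.0
```

Call:
play_rows(series=[[0.108,-0.196,0.1,-0.19,0.211,-0.766],[0.108,-0.196,0.1,-0.19,0.211,-0.766],[0.108,-0.196,0.1,-0.19,0.211,-0.766],[0.108,-0.196,0.1,-0.19,0.211,-0.766]])

```text
time: 20.45
ee_pos: [0.3245, 0.1279, 0.2939]
eef_rot: [0.645, 0.717, 0.199, 0.172]
ft_force: [-0.6, 0.4, 0.2]
width: 0.0265
grip_force: 0.0
```

Run:
```python
from plan import *
k=dict(t=31,dx=.003);s=status.read_state();print(s['time'],s['width'],np.round(s['joint_positions'],2),np.degrees((grot(31).inv()*now()[1]).magnitude()))
plan([(gpos(-.048,back=.04,**k),grot(31)),(gpos(-.048,**k),grot(31))]);print(gpos(-.048,**k))
```

```text
20.45 0.026517948818751108 [ 0.46 -0.5  -0.87  2.41 -0.41  0.57 -0.05] 0.7707169322188907
[-0.026, -0.114, 0.304, -0.016, -0.017, -0.011] rows>=1.0 
[-0.0, -0.0, 0.267, 0.0, -0.0, 0.0] rows>=0.8 
[0.35374452 0.12768347 0.21157706]
```

Run:
```python
from plan import *
Q=grot(25);z=Q.apply([0,0,1]);G=np.r_[st(-.029,-.048),.073]
plan([(G-z*(.1635+.045),Q),(G-z*.1635,Q)]);print(G-z*(.1635+.045),G-z*.1635)
```

```text
[-0.025, 0.05, 0.277, 0.184, -0.018, -0.01] rows>=0.8 
[0.0, 0.0, 0.3, 0.0, 0.0, 0.0] rows>=0.9 
[0.35235308 0.12753231 0.26196517] [0.37125966 0.12958622 0.22118132]
```

Call:
play_rows(series=[[-0.025,0.05,0.1,0.184,-0.018,-0.01],[-0.025,0.05,0.2,0.184,-0.018,-0.01],[-0.025,0.05,0.277,0.184,-0.018,-0.01],[-0.025,0.05,0.277,0.184,-0.018,-0.01]], fingers=-0.34)

```text
time: 20.85
ee_pos: [0.353, 0.1252, 0.2611]
eef_rot: [0.655, 0.724, 0.16, 0.145]
ft_force: [-0.5, 0.5, 0.1]
width: 0.0288
grip_force: 0.0
```

Run:
```python
from plan import *
s=status.read_state();print(np.round(s['joint_positions'],2),s['ee_pos'],s['width'],s['ft_force'])
Q=grot(25);z=Q.apply([0,0,1]);G=np.r_[st(-.029,-.048),.073]
plan([(G-z*(.1635+.045),Q),(G-z*.1635,Q)])
```

```text
[ 0.64 -0.32 -1.04  2.36 -0.26  0.54 -0.13] [0.35295373 0.12518978 0.26112051] 0.028765917274796174 [-0.54638667  0.48427381  0.08003746]
[0.016, 0.0, -0.006, -0.003, 0.007, -0.014] rows>=0.1 
[-0.0, 0.0, 0.3, -0.0, -0.0, 0.0] rows>=0.9
```

Call:
play_rows(series=[[0.016,0,0.07,0,0,-0.014],[0.016,0,0.14,0,0,-0.014],[0.016,0,0.22,0,0,-0.014],[0.016,0,0.294,0,0,-0.014],[0.016,0,0.294,0,0,-0.014]])

```text
time: 21.35
ee_pos: [0.3711, 0.1292, 0.2215]
eef_rot: [0.651, 0.727, 0.159, 0.146]
ft_force: [-0.4, -0.2, 0.9]
width: 0.0284
grip_force: 0.1
```

Call:
play_rows(series=[[0,0,0,0,0,0],[0,0,0,0,0,0],[0,0,0,0,0,0],[0,0,0,0,0,0],[0,0,0,0,0,0]], fingers=-1)

```text
time: 21.85
ee_pos: [0.3717, 0.1304, 0.2228]
eef_rot: [0.649, 0.729, 0.161, 0.149]
ft_force: [3.7, 0.6, 2.1]
width: 0.0083
grip_force: 25.0
```

Run:
```python
from plan import *
s=status.read_state();print(np.round(s['joint_positions'],2),s['width'],s['ft_force'],s['grip_force'])
p,q=now();Q=rot(RY)
up=p+[.0,0,.07]; up2=up+[.02,-.005,.10]
w=[(up,q),(up2,q)]+path(np.array([.40,.0,.39]),Q,5,(up2,q))+[((.43,-.12,.38),Q),(np.r_[slot(0)+[-.02,.03],.36],Q),(np.r_[slot(0),.34],Q)]
plan(w)
```

```text
[ 0.94 -0.16 -1.36  2.35 -0.01  0.41 -0.33] 0.008288915137022646 [3.69246199 0.61969436 2.14734313] 24.99854028224945
[-0.004, 0.199, -0.422, 0.0, 0.0, 0.0] rows>=1.4 
[-0.053, 0.402, -0.547, 0.0, 0.0, 0.0] rows>=2.0 
[-0.167, -0.01, 0.001, 0.131, -0.137, 0.621] rows>=2.3 
[-0.162, 0.045, 0.012, 0.13, -0.137, 0.621] rows>=2.3 
[-0.137, 0.095, 0.017, 0.131, -0.137, 0.622] rows>=2.3 
[-0.098, 0.134, 0.019, 0.13, -0.137, 0.621] rows>=2.3 
[-0.048, 0.16, 0.013, 0.131, -0.138, 0.621] rows>=2.3 
[0.174, 0.806, 0.066, -0.0, 0.0, 0.0] rows>=2.5 
[0.479, 0.89, 0.134, -0.0, 0.0, 0.0] rows>=3.1 
[0.127, 0.204, 0.133, -0.0, 0.0, 0.0] rows>=0.8
```

Call:
play_rows(series=[[0,0.05,-0.1,0,0,0],[0,0.1,-0.2,0,0,0],[0,0.15,-0.3,0,0,0],[0,0.2,-0.42,0,0,0],[0,0.2,-0.42,0,0,0]])

```text
time: 22.35
ee_pos: [0.3714, 0.1312, 0.2934]
eef_rot: [0.648, 0.729, 0.161, 0.149]
ft_force: [0.4, 0.3, -1.2]
width: 0.0082
grip_force: 25.0
```

Call:
play_rows(series=[[-0.027,0.2,-0.274,0,0,0],[-0.053,0.4,-0.547,0,0,0],[-0.053,0.4,-0.547,0,0,0],[-0.053,0.4,-0.547,0,0,0]])

```text
time: 22.75
ee_pos: [0.3914, 0.1257, 0.3914]
eef_rot: [0.649, 0.729, 0.16, 0.148]
ft_force: [0.5, -0.1, -1.0]
width: 0.0083
grip_force: 25.0
```

Call:
play_rows(series=[[-0.167,-0.01,0,0.13,-0.137,0.621],[-0.167,-0.01,0,0.13,-0.137,0.621],[-0.167,-0.01,0,0.13,-0.137,0.621],[-0.167,-0.01,0,0.13,-0.137,0.621]])

```text
time: 23.15
ee_pos: [0.3924, 0.1002, 0.389]
eef_rot: [0.769, 0.614, 0.132, 0.123]
ft_force: [0.4, -0.5, 0.2]
width: 0.0087
grip_force: 25.0
```

Call:
play_rows(series=[[-0.162,0.045,0.012,0.13,-0.137,0.621],[-0.162,0.045,0.012,0.13,-0.137,0.621],[-0.162,0.045,0.012,0.13,-0.137,0.621],[-0.162,0.045,0.012,0.13,-0.137,0.621]])

```text
time: 23.55
ee_pos: [0.3942, 0.0751, 0.3892]
eef_rot: [0.865, 0.481, 0.103, 0.096]
ft_force: [-0.0, -0.3, -0.3]
width: 0.0082
grip_force: 25.0
```

Call:
play_rows(series=[[-0.137,0.095,0.017,0.13,-0.137,0.622],[-0.137,0.095,0.017,0.13,-0.137,0.622],[-0.137,0.095,0.017,0.13,-0.137,0.622],[-0.137,0.095,0.017,0.13,-0.137,0.622]])

```text
time: 23.95
ee_pos: [0.396, 0.0501, 0.3892]
eef_rot: [0.938, 0.334, 0.07, 0.066]
ft_force: [-0.1, 0.0, -0.2]
width: 0.0085
grip_force: 25.0
```

Call:
play_rows(series=[[-0.098,0.134,0.019,0.13,-0.137,0.621],[-0.098,0.134,0.019,0.13,-0.137,0.621],[-0.098,0.134,0.019,0.13,-0.137,0.621],[-0.098,0.134,0.019,0.13,-0.137,0.621]])

```text
time: 24.35
ee_pos: [0.3977, 0.0252, 0.3888]
eef_rot: [0.983, 0.178, 0.035, 0.034]
ft_force: [0.7, -0.2, -0.9]
width: 0.0083
grip_force: 25.0
```

Call:
play_rows(series=[[-0.048,0.16,0.013,0.13,-0.137,0.621],[-0.048,0.16,0.013,0.13,-0.137,0.621],[-0.048,0.16,0.013,0.13,-0.137,0.621],[-0.048,0.16,0.013,0.13,-0.137,0.621]])

```text
time: 24.75
ee_pos: [0.3995, 0.0002, 0.3884]
eef_rot: [1.0, 0.017, -0.001, 0.001]
ft_force: [-0.4, 0.3, -1.9]
width: 0.0082
grip_force: 25.0
```

Run:
```python
from plan import *
s=status.read_state();print(s['time'],s['ee_pos'],s['width'],np.round(s['joint_positions'],2))
Q=rot(RY);plan([((.43,-.12,.38),Q),(np.r_[slot(0)+[-.02,.03],.36],Q),(np.r_[slot(0),.34],Q)])
```

```text
24.75 [3.99457273e-01 1.70248308e-04 3.88421755e-01] 0.008199212456791569 [ 1.25 -0.28 -1.15  1.98 -0.26  1.29 -1.35]
[0.176, 0.808, 0.057, 0.002, 0.003, 0.005] rows>=2.5 
[0.48, 0.889, 0.133, 0.0, 0.0, -0.0] rows>=3.1 
[0.127, 0.204, 0.133, 0.0, 0.0, -0.0] rows>=0.8
```

Call:
play_rows(series=[[0.176,0.808,0.057,0,0.003,0.005],[0.176,0.808,0.057,0,0.003,0.005],[0.176,0.808,0.057,0,0.003,0.005],[0.176,0.808,0.057,0,0.003,0.005]])

```text
time: 25.15
ee_pos: [0.4296, -0.1236, 0.3794]
eef_rot: [1.0, 0.014, 0.0, -0.001]
ft_force: [-0.5, -0.1, -0.5]
width: 0.0084
grip_force: 25.0
```

Call:
play_rows(series=[[0.48,0.89,0.133,0,0,0],[0.48,0.89,0.133,0,0,0],[0.48,0.89,0.133,0,0,0],[0.48,0.89,0.133,0,0,0],[0.48,0.89,0.133,0,0,0]])

```text
time: 25.65
ee_pos: [0.506, -0.2516, 0.3594]
eef_rot: [1.0, 0.016, -0.0, -0.001]
ft_force: [-0.1, -0.1, 0.3]
width: 0.0085
grip_force: 25.0
```

Call:
play_rows(series=[[0.127,0.204,0.133,0,0,0],[0.127,0.204,0.133,0,0,0],[0.127,0.204,0.133,0,0,0],[0.127,0.204,0.133,0,0,0]])

```text
time: 26.05
ee_pos: [0.5254, -0.2793, 0.3418]
eef_rot: [1.0, 0.016, 0.0, 0.001]
ft_force: [0.3, -0.5, 0.2]
width: 0.0084
grip_force: 25.0
```

Run:
```python
from plan import *
s=status.read_state();P,Q=now();print(s['time'],P,s['width'],s['ft_force'])
G=P+Q.apply([0,0,.1635]); vision.camera('scene')
print('pred disc',proj('scene',G-[0,0,.0305]),'G err',G[:2]-slot(0))
for d in spotter.regions_of('scene','sprocket_1'):
    m=np.array(d['pixels']);ys,xs=np.where(m);print(round(d['conf'],2),m.sum(),xs.mean().round(1),ys.mean().round(1),xs.min(),xs.max(),ys.min(),ys.max())
plan([(np.r_[slot(0),.295],rot(RY)),(np.r_[slot(0),.257],rot(RY))])
```

```text
26.05 [ 0.52541117 -0.27934787  0.34182267] 0.008370902067579355 [ 0.34563642 -0.54829393  0.24104822]
pred disc [[397.78764038 199.69473066]] G err [-0.00048995  0.00139736]
0.98 440 265.2 238.1 251 280 228 248
0.94 495 317.4 260.0 303 332 248 272
0.78 260 417.8 240.0 412 424 224 257
0.67 243 397.0 201.8 391 403 185 215
[0.004, 0.006, 0.312, 0.005, -0.001, -0.001] rows>=0.9 
[0.0, -0.0, 0.253, 0.0, 0.0, -0.0] rows>=0.8
```

Call:
play_rows(series=[[0.004,0.006,0.1,0.005,0,0],[0.004,0.006,0.2,0.005,0,0],[0.004,0.006,0.31,0.005,0,0],[0.004,0.006,0.31,0.005,0,0]])

```text
time: 26.55
ee_pos: [0.5249, -0.2824, 0.2907]
eef_rot: [1.0, 0.014, -0.002, -0.002]
ft_force: [-0.1, 0.1, -0.4]
width: 0.0086
grip_force: 25.0
```

Call:
play_rows(series=[[0,0,0.06,0,0,0],[0,0,0.12,0,0,0],[0,0,0.18,0,0,0],[0,0,0.25,0,0,0],[0,0,0.25,0,0,0]])

```text
time: 27.05
ee_pos: [0.5254, -0.2825, 0.2549]
eef_rot: [1.0, 0.014, -0.001, -0.001]
ft_force: [0.1, -0.3, 0.1]
width: 0.0084
grip_force: 25.0
```

Call:
play_rows(series=[[0,0,0.02,0,0,0],[0,0,0.04,0,0,0],[0,0,0.04,0,0,0]])

```text
time: 27.35
ee_pos: [0.5259, -0.2825, 0.2504]
eef_rot: [1.0, 0.014, -0.0, -0.001]
ft_force: [0.7, -0.3, -0.5]
width: 0.0084
grip_force: 25.0
```

Call:
play_rows(series=[[0,-0.006,0.013,0,0,0],[0,-0.006,0.02,0,0,0],[0,-0.006,0.02,0,0,0]])

```text
time: 27.65
ee_pos: [0.5258, -0.2817, 0.2475]
eef_rot: [1.0, 0.014, -0.0, -0.001]
ft_force: [0.1, 0.4, -0.3]
width: 0.0082
grip_force: 25.0
```

Call:
play_rows(series=[[0,0,0.01,0,0,0],[0,0,0.01,0,0,0],[0,0,0.01,0,0,0]])

```text
time: 27.95
ee_pos: [0.5259, -0.2817, 0.2461]
eef_rot: [1.0, 0.014, -0.0, -0.001]
ft_force: [0.5, -0.3, 0.2]
width: 0.0085
grip_force: 25.0
```

Call:
play_rows(series=[[0,0,0.007,0,0,0],[0,0,0.007,0,0,0],[0,0,0.007,0,0,0]])

```text
time: 28.25
ee_pos: [0.526, -0.2817, 0.2453]
eef_rot: [1.0, 0.014, -0.0, -0.001]
ft_force: [-1.2, -0.2, 4.2]
width: 0.0081
grip_force: 25.0
```

Call:
play_rows(series=[[0,0,0,0,0,0],[0,0,0,0,0,0],[0,0,0,0,0,0],[0,0,0,0,0,0]], fingers=-0.45)

```text
time: 28.65
ee_pos: [0.5258, -0.2816, 0.2448]
eef_rot: [1.0, 0.014, -0.0, -0.001]
ft_force: [-0.1, -0.2, -0.6]
width: 0.0231
grip_force: 0.0
```

Call:
play_rows(series=[[0,0,-0.1,0,0,0],[0,0,-0.2,0,0,0],[0,0,-0.4,0,0,0],[0,0,-0.7,0,0,0],[0,0,-0.7,0,0,0]])

```text
time: 29.15
ee_pos: [0.5276, -0.2813, 0.3573]
eef_rot: [1.0, 0.014, 0.004, 0.001]
ft_force: [-0.2, 0.2, -0.2]
width: 0.0241
grip_force: 0.0
```

Call:
play_rows(series=[[-0.6,0,-0.1,0,0,0],[-0.6,0,-0.1,0,0,0],[-0.6,0,-0.1,0,0,0],[-0.6,0,-0.1,0,0,0]])

```text
time: 29.55
ee_pos: [0.4354, -0.285, 0.3663]
eef_rot: [1.0, 0.013, 0.0, 0.001]
ft_force: [1.1, -0.3, 0.6]
width: 0.024
grip_force: 0.0
```

Run:
```python
from plan import *
s=status.read_state();print(s['time'],s['ee_pos'],s['width'],s['ft_force'])
snap('scene','s9.png');snap('top','t9.png')
print('home',proj('scene',[np.r_[slot(y),.053] for y in(.06,0,-.06)]).round(1).tolist())
for cam in('scene','top'):
  for d in spotter.regions_of(cam,'sprocket_1'):
    m=np.array(d['pixels']);ys,xs=np.where(m);print(cam,round(d['conf'],2),m.sum(),xs.mean().round(1),ys.mean().round(1),xs.min(),xs.max(),ys.min(),ys.max())
for n in('oiler_green','oiler_white','mug'):
  for d in spotter.boxes_of('scene',n)[:2]: print(n,round(d['conf'],2),np.round(d['point'],3))
```

```text
29.55 [ 0.43536976 -0.2849654   0.36627193] 0.02398379745063014 [ 1.05046713 -0.25045316  0.55401757]
home [[370.4, 225.0], [393.9, 232.3], [418.9, 240.0]]
scene 0.95 487 317.8 259.9 303 332 248 271
scene 0.92 459 265.4 238.1 251 281 228 248
scene 0.81 263 418.0 238.5 412 424 224 255
scene 0.51 285 393.1 230.4 387 400 216 248
top 0.83 452 293.8 252.5 282 306 240 265
top 0.8 430 344.4 251.1 332 357 238 264
top 0.59 30 410.4 195.5 409 412 192 199
top 0.39 78 390.0 201.1 388 392 193 209
oiler_green 0.87 [ 0.577 -0.014  0.06 ]
oiler_white 0.85 [0.497 0.036 0.06 ]
oiler_white 0.46 [ 0.577 -0.016  0.06 ]
mug 0.72 [ 0.582 -0.42   0.061]
```

Both are at their predicted home positions. The stored one was missed this time, so I compare its pixels with the first picture, then hand in.

Run:
```python
from plan import *
a=cv2.imread('pics/s0.png')[200:250,352:384].astype(np.float32);b=cv2.imread('pics/s9.png')[200:250,352:384].astype(np.float32)
g=lambda i:cv2.cvtColor(i,cv2.COLOR_BGR2GRAY)
print(cv2.matchTemplate(g(b),g(a)[5:45,4:28],cv2.TM_CCOEFF_NORMED).max(),cv2.minMaxLoc(cv2.matchTemplate(g(b),g(a)[5:45,4:28],cv2.TM_CCOEFF_NORMED))[3],'expected (4,5)')
vision.camera('scene')
for d in spotter.regions_of('scene','stored_sprocket'):
    m=np.array(d['pixels']);ys,xs=np.where(m);print(round(d['conf'],2),m.sum(),xs.mean().round(1),ys.mean().round(1),ys.min(),ys.max())
```

```text
0.9210994 (4, 5) expected (4,5)
0.69 246 370.6 223.3 209 239
```

```bash
python3 -c "
from bench import job; print(job.close_job())"
```

```text
the job is handed in; nothing more can be done
None
```

Both sprocket pairs now stand in the rack's two empty slots, resting on the wires. Camera checks show the racked sprocket, oil bottles and mug where they were; the job was handed in at about 30 s of the 72 s allowed, and no verdict came back.

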